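# Put the objective cans away in the dry box

## Task

Put the objective cans away: stand all of them upright in the tray in two neat rows, the taller cans in the lane farther from you and the shorter ones in the nearer lane. Then, without carrying the loaded tray, lift its leading edge and rest that on the dry box's raised sill while the other end is still on the table, and push the tray over the sill until it lies flat inside, and close the lid. Leave the lens stand at the right undisturbed.

Things in the scene. Friction and masses are not known exactly. Their poses are not given: they have to be found in the camera images.
- tall_0: Taller objective can with a ribbed screw cap, standing upright: 58 mm tall; the cap, from 25 mm up to the top, is 37.6 mm in diameter, the foot below it 35 mm; 0.11 kg. Up to three such cans, 4 to 6 cans in all (an absent one has no pose). Origin at the centre of its underside, z up.
- tall_1: Taller objective can with a ribbed screw cap, standing upright: 58 mm tall; the cap, from 25 mm up to the top, is 37.6 mm in diameter, the foot below it 35 mm; 0.11 kg. Up to three such cans, 4 to 6 cans in all (an absent one has no pose). Origin at the centre of its underside, z up.
- tall_2: Taller objective can with a ribbed screw cap, standing upright: 58 mm tall; the cap, from 25 mm up to the top, is 37.6 mm in diameter, the foot below it 35 mm; 0.11 kg. Up to three such cans, 4 to 6 cans in all (an absent one has no pose). Origin at the centre of its underside, z up.
- short_0: Shorter objective can with a ribbed screw cap, standing upright: 46 mm tall; the cap, from 20 mm up to the top, is 37.6 mm in diameter, the foot below it 35 mm; 0.11 kg. Up to three such cans, 4 to 6 cans in all (an absent one has no pose). Origin at the centre of its underside, z up.
- short_1: Shorter objective can with a ribbed screw cap, standing upright: 46 mm tall; the cap, from 20 mm up to the top, is 37.6 mm in diameter, the foot below it 35 mm; 0.11 kg. Up to three such cans, 4 to 6 cans in all (an absent one has no pose). Origin at the centre of its underside, z up.
- short_2: Shorter objective can with a ribbed screw cap, standing upright: 46 mm tall; the cap, from 20 mm up to the top, is 37.6 mm in diameter, the foot below it 35 mm; 0.11 kg. Up to three such cans, 4 to 6 cans in all (an absent one has no pose). Origin at the centre of its underside, z up.
- tray: Loose aluminium can tray, 122 (x) x 210 (y) mm, 0.34 to 0.53 kg. Origin: centre of its underside, z up, +y to its leading end (beside the dry box), +x away from the robot. Floor 3 mm thick, rims 23 mm high, a spine 24 mm wide and 23 mm high along the middle. Each side of it a lane 46 mm wide, 136 mm long, for three cans: centre line x = +35 mm (far lane), x = -35 mm (near lane).
- bar_lead (a point): Middle of the bail handle at the tray's leading end: a round horizontal bar 10 mm thick, 70 mm long along the tray's x on two legs, its centre line 48 mm above the underside and 100 mm from the tray's middle.
- bar_trail (a point): Middle of the same handle at the trailing end (y = -100 mm in the tray's frame).
- tray_lead (a point): Middle of the bottom edge of the tray's leading end (y = +105 mm, underside).
- tray_trail (a point): Middle of the bottom edge of the tray's trailing end (y = -105 mm, underside).
- drybox: Dry box bolted to the table: clear walls 72 mm high on three sides; its right end (-y) is open but for a raised sill. Origin: on the table, centre of the inside; +y is the way in. Floor 4 mm above the table, inside 138 (x) x 226 (y) mm, y = -113 (sill) to +113 mm (back wall). Two lead-in plates 43 mm high flare from the side walls to 86 mm off the middle at y = -156 mm.
- sill (a point): Middle of the top of the sill, which runs along the box's x: 20 mm above the table, 12 mm thick (y = -125 to -113 mm in the box's frame).
- lid (a joint): Angle of the dry box's lid (rad): 0 shut, 1.5 to 1.7 as found (standing up), stop at 1.8. Hinge along the box's x at y = +120, z = 74 mm of the box's frame, the end away from the sill. Friction and a damper: it stays put within about 0.15 rad of upright; tipped further towards the sill it sinks shut by itself in 2 to 3 s. 1 to 3 N near its edge moves it.
- lid_edge (a point): Middle of the clear lid's free edge, 248 mm from the hinge; the lid is 150 mm wide, 5 mm thick. A 38 mm flap at this edge points down when shut and to the right (the box's -y) while the lid stands up.
- lens: Lens on a post holder with a slotted base, 70 x 44 x 129 mm, standing loose at the right of the table. Origin at the centre of its underside. Part of a set-up: leave it where it is.
Mind the look-alikes: they are no part of the job. What is shaped like the tall_2 but purple or yellow is not meant. Leave any turquoise look-alike of the tall_1 alone.

How it is judged:
By the outcome, as a careful person would: the job done as asked, in the order asked, and still so for the second after the job is handed in, with the robot touching nothing.
Of tall_0, short_0, tall_1, short_1, tall_2, short_2 only 4 to 6 are there at a start; the rules pass over those that are not, and their reading is None.
At some moment in a run one of tray may be knocked a few centimetres aside while the robot is not near it.
It also fails if it takes over 210 s, if anything falls off the work surface, if the arm or the gripper's body presses on something with over 40 N, if the wrist force passes 120 N, or if a joint passes its speed limit or range.

## Robot

A 6-joint arm with a two-finger parallel gripper is mounted at the origin on the work surface; the furniture and walls round the work are solid. World frame = base frame: x ahead of the robot, y to its left, z up, the work surface at z = 0. Lengths are in m, angles in rad, forces in N, time in s.
With the tool pointing down it reaches from about 0.275 to 0.825 m from the base axis. Payload 5.2 kg.
Tool frame: the origin (TCP) lies midway between the tips of the shut fingers; the grasp point (between the pads) lies 19 mm behind it; z points along the fingers, y is the line along which they close (so a half turn about z gives the same grasp; the last joint's range is limited). The gripper opens to 93 mm and grips with 3 to 60 N. Pads are 15 mm wide; open, the fingers measure 128 mm over their backs; the gripper's body (75 mm by 188 mm) begins 65 mm behind the grasp point.
Start: joints at [1.089, 0.259, 1.535, -0, 1.348, -0.203], TCP at [0.151, 0.529, 0.219] pointing down, gripper open.
Joint ranges: [-3.14, 3.14], [-0.91, 2.08], [0.19, 2.58], [-1.22, 4.36], [0.22, 2.71], [-3.12, 3.12]. Speed limits (rad/s): [2.57, 2.57, 3.14, 3.14, 3.14, 3.14].

## Interface

Orientations are given as a rotation vector (axis times angle).
In Python, from cell import env gives the robot as it stands. The module is installed in compiled form; this text tells all that it offers.
- The arm moves only by the shell command python3 -m creep 'ROWS' [FORCE]. ROWS is JSON, a list of rows, each an object of numbers: "rx", "ry", "rz": the turn, a rotation vector about the tool's x, y, z in degrees; "tx", "ty", "tz": the shift along the tool's x, y, z in mm; "grip": the closure in counts, from 0 (fully open) to 255 (shut). A call has 1 to 10 rows; each row shifts and turns the commanded pose from where the row before left it, along the tool's axes as they then stand; what a row does not reach is not made up. A row lasts 1/12 s, in which the tool goes at most 41.7 mm and 7.16 degrees, less where a joint would pass 70% of its speed; a pose out of reach is approached as far as the arm can. A call is refused whole if a number of a shift passes 41.7 or a number of a turn 7.16, either way. A call with a gripper value outside its range is refused whole. The fingers move at their own pace and stop on an object; FORCE is the grip in N (left out, the last holds). Time passes only in rows, so rows that do not move let the fingers close. It gives the time, the measured TCP pose, the force, the opening and the grip force at its end, in the units of the state.
- env.get_state(): the state, without advancing time (a new reading comes with each control period).
- env.capture(name): name is "scene" or "side" or "wrist"; returns a dict with "img" (420x560x3 uint8, blue, green, red), "camera_matrix" (3x3 intrinsics, pixels), "dist_coeffs" ([k1, k2, p1, p2, k3] as OpenCV has them; the pictures are not rectified), "rvec" (rotation vector, rad) and "tvec" (3), from world to camera coordinates, as OpenCV has them. Camera axes: x right, y down, z forward; pixel columns grow to the right and rows downward; lengths in m; the calibration is good to about 2 mm. A picture is of the moment at which its call begins. There is no depth.
- env.job_done(): hands the job in; it is judged then, once.
The state is a dict: "time": time; "joints": joint angles; "qd": joint speeds; "joint_efforts": joint torques, N m; "eef_pos": TCP position; "tcp_rot": TCP orientation; "contact_force": force on the tool from outside, world axes, zero at the start; "moment": the same for the moment, N m; "grip_width": finger opening in m; "gripper_force": force on a finger pad.
Only numpy, scipy, OpenCV 4.12 (cv2) and the standard library are available. Lean on these libraries where they do the work, as an engineer would, in place of code of your own. Each camera call takes 0.05 s, during which the arm holds its last target. There are 200 camera calls.

## Working session

There is one attempt and no reset: what is moved stays moved. The work goes in short steps, Python scripts to look and compute and a shell command to move; the robot and the scene stay as the last step left them, time stands still between calls to the robot, and variables do not carry over. Pictures are saved under pics/ and viewed, at most 14 in all, crops included, and the job is handed in when it is done.

```bash
mkdir -p pics
cat > h.py <<'E'
import numpy as np, cv2, json
from cell import env
def cap(n,f):
    c=env.capture(n); cv2.imwrite(f'pics/{f}.png',c['img'])
    np.savez(f'pics/{f}.npz',K=c['camera_matrix'],d=c['dist_coeffs'],r=c['rvec'],t=c['tvec']); return c
def ray(f,uv):
    c=np.load(f'pics/{f}.npz'); p=cv2.undistortPoints(np.array([[uv]],float),c['K'],c['d'])[0,0]
    R=cv2.Rodrigues(c['r'])[0]; o=-R.T@c['t'].ravel(); return o,R.T@np.array([p[0],p[1],1])
def onz(f,uv,z):
    o,d=ray(f,uv); return o+d*(z-o[2])/d[2]
def proj(f,P):
    c=np.load(f'pics/{f}.npz'); return cv2.projectPoints(np.array(P,float).reshape(-1,3),c['r'],c['t'],c['K'],c['d'])[0][:,0]
E
python3 - <<'E'
from h import *
for n in ('scene','side','wrist'): cap(n,n+'0')
s=env.get_state(); print(s)
a=cv2.imread('pics/scene0.png');print(a.shape)
for n in ('scene0','side0'):
    c=np.load(f'pics/{n}.npz');print(n,-cv2.Rodrigues(c['r'])[0].T@c['t'].ravel())
    cv2.imwrite(f'pics/{n}b.png',cv2.resize(cv2.imread(f'pics/{n}.png'),(800,600),interpolation=cv2.INTER_CUBIC))
E
```

```text
{'time': 0.15, 'joints': array([ 1.08915467e+00,  2.59158355e-01,  1.53583803e+00,  3.28609318e-05,
        1.34799388e+00, -2.02819463e-01]), 'qd': array([ 0.00024488, -0.00182324, -0.0029486 , -0.00149223,  0.00072757,
       -0.00042525]), 'joint_efforts': array([ 1.05881041e-03, -4.37655401e+01, -2.84229738e+01,  7.17637734e-02,
        3.80851468e-02, -1.30188241e-04]), 'eef_pos': array([0.15115069, 0.52838633, 0.21801541]), 'tcp_rot': array([-4.36497423e-01, -3.11061631e+00,  2.05084525e-03]), 'contact_force': array([-0.20661425, -0.06458292, -0.03932415]), 'moment': array([ 0.02032964,  0.048188  , -0.00557191]), 'gripper_force': 0.0, 'grip_width': 0.09309879426418327}
(420, 560, 3)
scene0 [-0.18069871 -0.66630835  0.83540769]
side0 [ 0.41171008 -1.2484978   0.58105873]
```

View pics/scene0b.png

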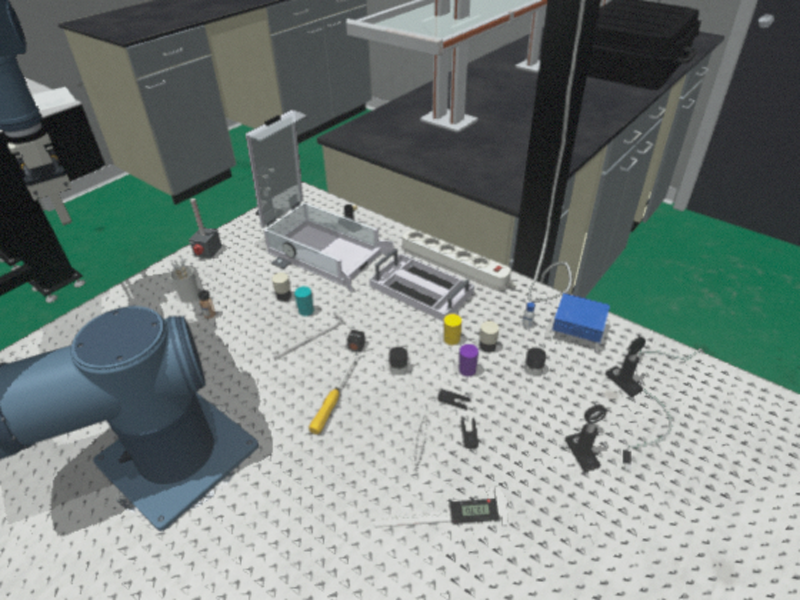

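View pics/side0b.png

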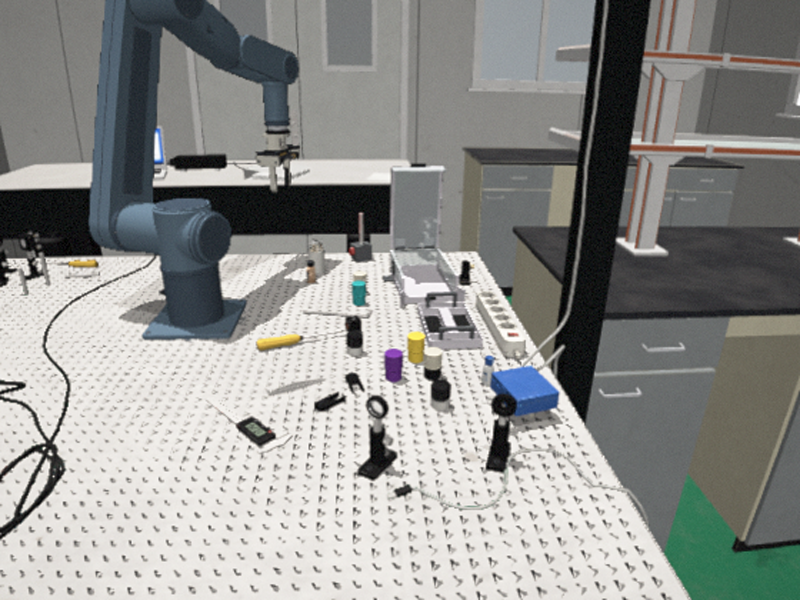

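The scene view shows the dry box at about (320,235), the tray at (420,280), cream cans at (282,287) and (488,337), and dark cans at (398,358) and (536,358). The yellow, purple and turquoise look-alikes are also there. I'll enlarge to get finer positions.

Run:
```python
from h import *
a=cv2.imread('pics/scene0.png')
cv2.imwrite('pics/s1.png',cv2.resize(a[150:290,170:350+10],None,fx=4.2,fy=4.2,interpolation=cv2.INTER_CUBIC))
cv2.imwrite('pics/s2.png',cv2.resize(a[200:290,230:400],None,fx=4.7,fy=4.7,interpolation=cv2.INTER_CUBIC))
```

```text
(no output)
```

View pics/s1.png

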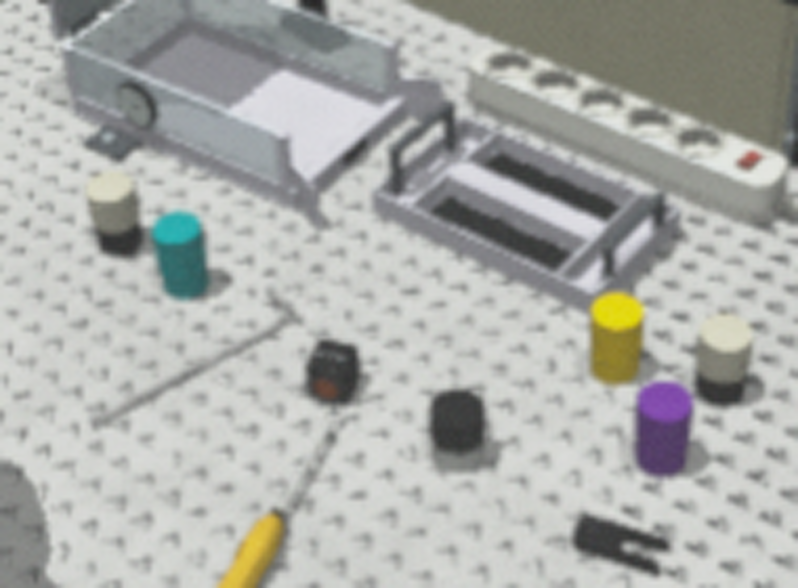

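View pics/s2.png

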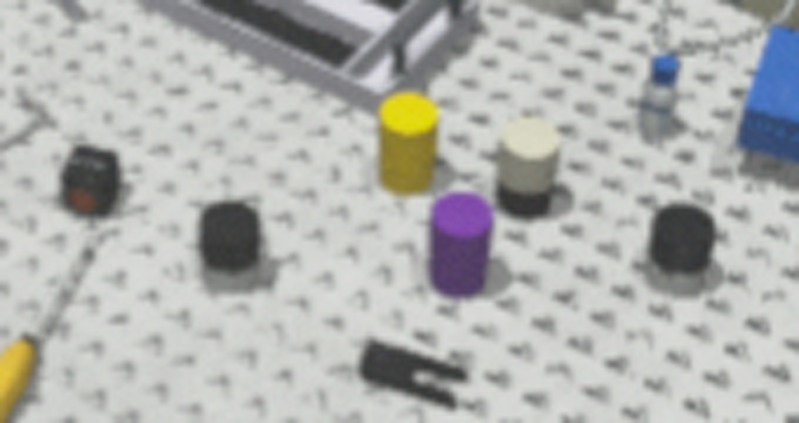

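```bash
cat > m.py <<'E'
from h import *
s1=lambda p:(170+(p[0]+.5)/4.2-.5,150+(p[1]+.5)/4.2-.5)
s2=lambda p:(230+(p[0]+.5)/4.7-.5,200+(p[1]+.5)/4.7-.5)
P=lambda uv,z:np.round(onz('scene0',uv,z)[:2]*1000,1)
if __name__=='__main__':
    print('tallA',P(s1((110,188)),.058),'tallB',P(s1((724,333)),.058),P(s2((529,139)),.058))
    print('shA',P(s1((457,406)),.046),P(s2((230,219)),.046),'shB',P(s2((682,221)),.046))
    for n,p,z in [('yellow',(616,311),.058),('purple',(664,402),.058),('turq',(178,231),.058),
      ('lead bar a',(397,149),.053),('lead b',(448,108),.053),('trail a',(611,240),.053),('trail b',(660,199),.053),
      ('tray near-lead bottom corner',(380,208),0.),('tray near-trail bottom',(600,305),0.),('tray nl top',(378,192),.023),('tray nt top',(590,290),.023),('tray ft top',(678,215),.023),
      ('sill near',(318,180),.02),('sill far',(400,105),.02),('wall top near front',(286,140),.072),('wall top near back',(65,45),.072),('wall far front top',(397,45),.072),
      ('flare near tip bottom',(322,222),0.)]:
        print(n,P(s1(p),z))
E
python3 m.py
```

```text
tallA [398.5 160.2] tallB [ 543.2 -291.1] [ 542.5 -292. ]
shA [ 389.9 -182.1] [ 390.3 -182.2] shB [ 548.8 -394.1]
yellow [ 517.1 -220.5]
purple [ 465.  -294.1]
turq [394.5  82.5]
lead bar a [570.2  22.2]
lead b [635.8  24.3]
trail a [ 581.2 -172.1]
trail b [ 641.8 -174.6]
tray near-lead bottom corner [554.4  29.9]
tray near-trail bottom [ 567.3 -174.1]
tray nl top [548.1  24.8]
tray nt top [ 555.4 -172.7]
tray ft top [ 665.5 -177.4]
sill near [533.6  75.3]
sill far [649.4  88.3]
wall top near front [509.5  80.8]
wall top near back [494.1 317.7]
wall far front top [658.8  96.2]
flare near tip bottom [513.8  55.2]
```

```bash
cat > ov.py <<'E'
from h import *
def T(x,y,th,pts):
    c,s=np.cos(th),np.sin(th); p=np.array(pts,float)
    return np.c_[x+c*p[:,0]-s*p[:,1],y+s*p[:,0]+c*p[:,1],p[:,2]]
def rect(a,b,c,d,z): return [(a,c,z),(b,c,z),(b,d,z),(a,d,z),(a,c,z)]
tray=[rect(-61,61,-105,105,0),rect(-61,61,-105,105,23),[(-35,100,53),(35,100,53)],[(-35,-100,53),(35,-100,53)]]
box=[[(-69,-113,72),(-69,113,72),(69,113,72),(69,-113,72)],rect(-69,69,-125,-113,20),[(-69,-113,43),(-86,-156,43),(-86,-156,0)],[(69,-113,43),(86,-156,43),(86,-156,0)],rect(-69,69,-113,113,4)]
can=lambda h:[[(18.8*np.cos(a),18.8*np.sin(a),h) for a in np.linspace(0,6.3,20)],[(17.5*np.cos(a),17.5*np.sin(a),0) for a in np.linspace(0,6.3,20)]]
def draw(f,objs,crop,out):
    x0,y0,x1,y1=crop; k=min(800/(x1-x0),600/(y1-y0)); im=cv2.resize(cv2.imread(f'pics/{f}.png')[y0:y1,x0:x1],None,fx=k,fy=k,interpolation=cv2.INTER_CUBIC)
    for (m,x,y,th,col) in objs:
        for l in m:
            q=proj(f,T(x,y,th,l)/1000); q=(q+.5-[x0,y0])*k-.5
            cv2.polylines(im,[np.round(q).astype(int)],False,col,1,cv2.LINE_AA)
    return im
E
python3 - <<'E'
from ov import *
r=np.radians
o=[(tray,607,-75,r(2.5),(0,0,255)),(box,575,200,r(3.5),(255,0,0)),(can(58),398.5,160,0,(0,0,255)),(can(46),390,-182,0,(0,160,0)),(can(58),543,-291.5,0,(0,0,255)),(can(46),549,-394,0,(0,160,0))]
a=draw('scene0',o,(175,140,400,285),'');b=draw('side0',o,(230,170,350,290),'')
cv2.imwrite('pics/o1.png',a);cv2.imwrite('pics/o2.png',b)
E
```

```text
(no output)
```

View pics/o1.png

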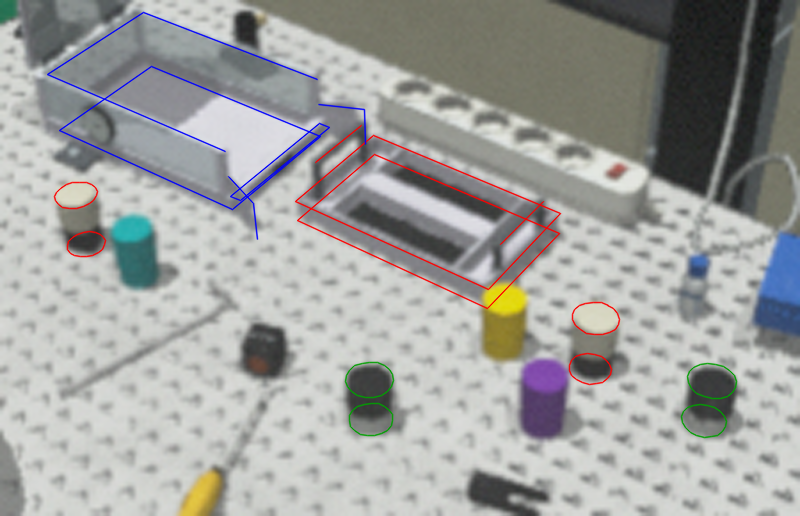

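View pics/o2.png

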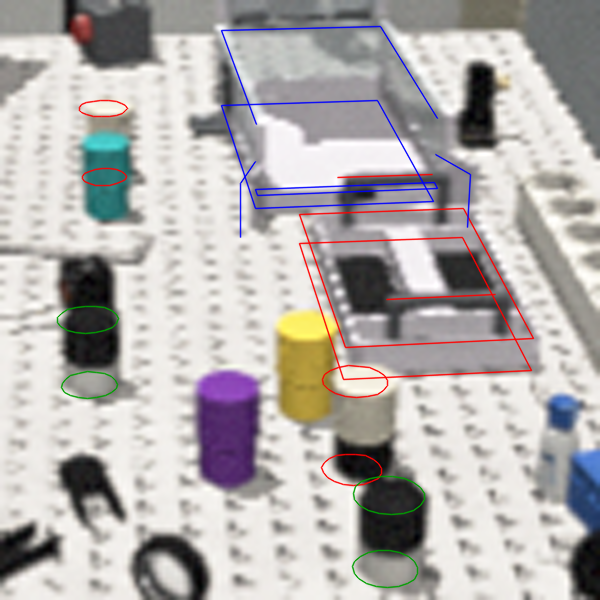

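The overlays match within a few mm, with a small +x bias in the side view. The four cans are two tall (cream cap) and two short (black cap on a grey foot). The arm goes over tall A first, for a wrist view.

```bash
cat > to.py <<'E'
# usage: to.py x y z psi(deg) : rz to turn, then shift in the tool frame after that turn (mm)
import sys; from h import *
from scipy.spatial.transform import Rotation as Ro
x,y,z,ps=map(float,sys.argv[1:5]); s=env.get_state(); R=Ro.from_rotvec(s['tcp_rot']).as_matrix()
psi=np.degrees(np.arctan2(R[1,1],R[0,1])); d=np.array([x,y,z])-s['eef_pos']*1000; a=np.radians(ps)
print('psi %.1f rz %.1f'%(psi,(psi-ps+180)%360-180),'t %.1f %.1f %.1f'%(-np.sin(a)*d[0]+np.cos(a)*d[1],np.cos(a)*d[0]+np.sin(a)*d[1],-d[2]),'toolz',R[:,2].round(3),'F',s['contact_force'].round(1),'grip',round(s['grip_width']*1000,1),s['gripper_force'],'t=%.1f'%s['time'],'pos',(s['eef_pos']*1000).round(1))
E
R='python3 -m creep'
python3 -m creep '[{"rz":7,"tz":-3},{"rz":7,"tz":-3},{"rz":7,"tz":-3},{"rz":7,"tz":-3},{"rz":7,"tz":-3},{"rz":7,"tz":-3},{"rz":7,"tz":-3},{"rz":7,"tz":-3},{"rz":7,"tz":-3},{"rz":7,"tz":-3}]'
python3 -m creep '[{"rz":4,"ty":24,"tx":-24},{"ty":24,"tx":-24},{"ty":24,"tx":-24},{"ty":24,"tx":-24},{"ty":24,"tx":-24},{"ty":24,"tx":-24},{"ty":24,"tx":-24},{"ty":24,"tx":-24},{"ty":24,"tx":-24},{"ty":24,"tx":-24}]'
python3 -m creep '[{"tx":-25,"grip":80},{"tx":-25},{"tx":-25},{"tx":-25},{"tx":-25},{},{}]'
python3 to.py 400 160 250 0
python3 - <<'E'
from ov import *
cap('wrist','w1')
r=np.radians
o=[(tray,607,-75,r(2.5),(0,0,255)),(box,575,200,r(3.5),(255,0,0)),(can(58),398.5,160,0,(0,0,255)),(can(46),390,-182,0,(0,160,0)),(can(58),543,-291.5,0,(0,0,255)),(can(46),549,-394,0,(0,160,0))]
cv2.imwrite('pics/w1o.png',draw('w1',o[2:3],(0,0,560,420),''))
c=np.load('pics/w1.npz');print(-cv2.Rodrigues(c['r'])[0].T@c['t'].ravel(),cv2.Rodrigues(c['r'])[0].round(2),c['K'])
E
```

```text
psi 74.0 rz 74.0 t -368.4 248.8 -32.0 toolz [-0.001 -0.001 -1.   ] F [-0.2 -0.1 -0. ] grip 93.1 0.0 t=0.1 pos [151.2 528.4 218. ]
[0.08214501 0.54887213 0.38362724] [[ 0.27  0.96 -0.  ]
 [ 0.93 -0.26  0.26]
 [ 0.25 -0.07 -0.97]] [[321.62609568   0.         279.80086434]
 [  0.         321.62609568 205.94108112]
 [  0.           0.           1.        ]]invalid input at $[0]: expected keys rx, ry, rz, tx, ty, tz, grip
invalid input at $[0]: expected keys rx, ry, rz, tx, ty, tz, grip
invalid input at $[0]: expected keys rx, ry, rz, tx, ty, tz, grip
```

View pics/w1o.png

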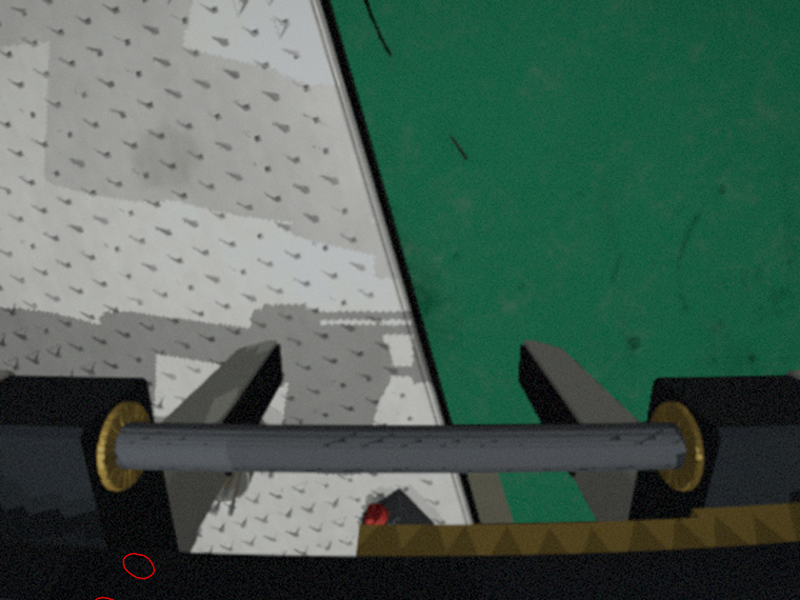

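The wrist view faces off the table and shows no targets. The calls were refused because every row needs all seven keys, so I'll retype them in full.

```bash
python3 -m creep '[{"rx":0,"ry":0,"rz":7,"tx":0,"ty":0,"tz":-3,"grip":0},{"rx":0,"ry":0,"rz":7,"tx":0,"ty":0,"tz":-3,"grip":0},{"rx":0,"ry":0,"rz":7,"tx":0,"ty":0,"tz":-3,"grip":0},{"rx":0,"ry":0,"rz":7,"tx":0,"ty":0,"tz":-3,"grip":0},{"rx":0,"ry":0,"rz":7,"tx":0,"ty":0,"tz":-3,"grip":0},{"rx":0,"ry":0,"rz":7,"tx":0,"ty":0,"tz":-3,"grip":0},{"rx":0,"ry":0,"rz":7,"tx":0,"ty":0,"tz":-3,"grip":0},{"rx":0,"ry":0,"rz":7,"tx":0,"ty":0,"tz":-3,"grip":0},{"rx":0,"ry":0,"rz":7,"tx":0,"ty":0,"tz":-3,"grip":0},{"rx":0,"ry":0,"rz":7,"tx":0,"ty":0,"tz":-3,"grip":0}]'
python3 -m creep '[{"rx":0,"ry":0,"rz":4,"tx":-35,"ty":20,"tz":0,"grip":70},{"rx":0,"ry":0,"rz":0,"tx":-35,"ty":20,"tz":0,"grip":70},{"rx":0,"ry":0,"rz":0,"tx":-35,"ty":20,"tz":0,"grip":70},{"rx":0,"ry":0,"rz":0,"tx":-35,"ty":20,"tz":0,"grip":70},{"rx":0,"ry":0,"rz":0,"tx":-35,"ty":20,"tz":0,"grip":70},{"rx":0,"ry":0,"rz":0,"tx":-35,"ty":20,"tz":0,"grip":70},{"rx":0,"ry":0,"rz":0,"tx":-35,"ty":20,"tz":0,"grip":70},{"rx":0,"ry":0,"rz":0,"tx":-35,"ty":20,"tz":0,"grip":70},{"rx":0,"ry":0,"rz":0,"tx":-35,"ty":20,"tz":0,"grip":70},{"rx":0,"ry":0,"rz":0,"tx":0,"ty":20,"tz":0,"grip":70}]'
python3 -m creep '[{"rx":0,"ry":0,"rz":0,"tx":-35,"ty":25,"tz":0,"grip":70},{"rx":0,"ry":0,"rz":0,"tx":-17,"ty":24,"tz":0,"grip":70},{"rx":0,"ry":0,"rz":0,"tx":0,"ty":0,"tz":0,"grip":70},{"rx":0,"ry":0,"rz":0,"tx":0,"ty":0,"tz":0,"grip":70}]'
python3 to.py 400 160 250 0
cat > wcap.py <<'E'
import sys; from ov import *
r=np.radians; n=sys.argv[1]
O=[(tray,607,-75,r(2.5),(0,0,255)),(box,575,200,r(3.5),(255,0,0)),(can(58),398.5,160,0,(0,0,255)),(can(46),390,-182,0,(0,160,0)),(can(58),543,-291.5,0,(0,0,255)),(can(46),549,-394,0,(0,160,0))]
cap('wrist',n); cv2.imwrite(f'pics/{n}o.png',draw(n,[O[int(i)] for i in sys.argv[2:]],(0,0,560,420),''))
E
python3 wcap.py w2 2
```

```text
time: 1.03
eef_pos: [0.1512, 0.5286, 0.2486]
tcp_rot: [2.149, 2.291, -0.001]
contact_force: [-0.0, 0.3, 0.9]
grip_width: 0.093
gripper_force: 0.0
time: 1.87
eef_pos: [0.3546, 0.21, 0.2488]
tcp_rot: [2.225, 2.215, -0.003]
contact_force: [0.1, 0.7, 0.4]
grip_width: 0.0675
gripper_force: 0.0
time: 2.2
eef_pos: [0.4028, 0.1635, 0.2483]
tcp_rot: [-2.224, -2.218, 0.001]
contact_force: [-0.3, 0.4, -0.4]
grip_width: 0.0672
gripper_force: 0.0
psi -0.2 rz -0.2 t -3.5 -2.8 -1.7 toolz [-0.001  0.    -1.   ] F [-0.3  0.4 -0.4] grip 67.2 0.0 t=2.2 pos [402.8 163.5 248.3]
```

View pics/w2o.png

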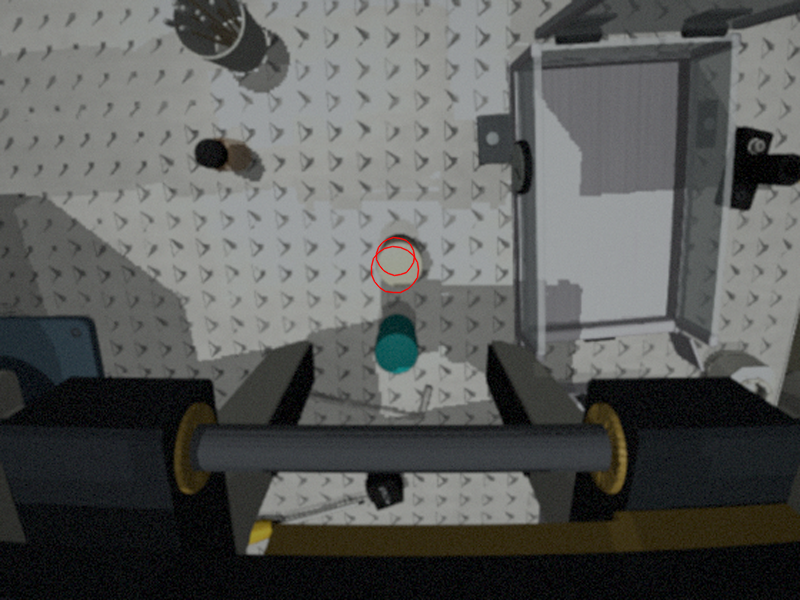

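Wrist view: the tall A cap is near (399,262), turquoise at (397,350), and the box is clear at the upper right. I'll check numerically how well the wrist calibration fits, using the turquoise blob.

Run:
```python
from h import *
im=cv2.imread('pics/w2.png'); h=cv2.cvtColor(im,cv2.COLOR_BGR2HSV)
m=cv2.inRange(h,(80,120,40),(100,255,255)); x,y,w,hh=cv2.boundingRect(m); print(x,y,w,hh)
# model silhouettes of turq
from scipy.spatial import ConvexHull
def bb(X,Y,H=58,R=18.8):
    a=np.linspace(0,6.28,60);P=np.array([(X+R*np.cos(t),Y+R*np.sin(t),z) for t in a for z in (0,H)])/1000
    q=proj('w2',P);return q.min(0).round(1),q.max(0).round(1)
print(bb(395,82.5))
# tall A intensity profiles (gray) round the cap
g=im.sum(2)//3
print(g[150:215:3,250:310:3])
```

```text
2 220 290 46
(array([257.6, 221.9]), array([289. , 266.3]))
[[155 142 133 145 157 158 158 157 111 124 154 159 160 153 142 134 148 155
  160 160]
 [155 157 129 131 158 162 159 159 152 105 145 149 157 155 157 120 129 157
  159 161]
 [155 151 130 155 158 156 158 149 132 139 144 144 144 149 141 127 156 156
  159 158]
 [158 140 157 154 156 159 150 139 143 143 144 138 138 140 138 159 158 157
  153 157]
 [157 157 157 158 156 159 143 142 141 138 140 142 140 143 146 158 158 158
  158 157]
 [158 157 158 154 157 157 145 126  68  36  35  44  98 135 142 156 157 160
  160 159]
 [159 134 153 155 157 146 131  52  68  72  76  63  54  42 101 148 156 159
  157 158]
 [157 157 107 113 156 148  85 106 144 155 154 152 126  59  67  73 118 158
  158 160]
 [155 159 135 135 156 142 125 157 154 156 154 154 153 147  73  76 127 158
  160 158]
 [159 144 144 157 158 116 155 156 154 152 153 154 150 150 141  97 111 150
  158 158]
 [158 154 158 157 157 142 155 152 155 156 150 153 151 152 150 108 109 143
  157 159]
 [158 159 157 159 153 151 153 154 153 152 156 151 151 150 149 120 110 110
  158 157]
 [156 129 156 157 155 149 153 154 154 153 152 152 151 152 150 126 114 129
  155 156]
 [156 145 115 115 153 147 152 151 153 150 154 154 153 151 150 105  77 146
  157 159]
 [157 147 123 105 155 148 151 149 150 153 154 151 152 152 148  76  91 156
  159 160]
 [157 133 120 156 156 154 142 150 151 152 150 153 150 148  99 100 114 136
  135 140]
 [155 148 157 156 158 153 108 130 147 128 127 129 124 110 109 109 107 109
  108 108]
 [156 156 155 158 158 152 109 109 110 101 100 100 104 106 106 111 109 110
  107 110]
 [157 141 155 154 158 152 106  91 104 110 106 109 110 101  99 109 109 110
  110 107]
 [154 155 120 140 154 153 106  99 104  89  99 108 106 104  96  79  92 112
  109 109]
 [157 155 141 114 155 153 108  92  95  66  89 101 105 101 109  77  94 110
  111 108]
 [155 153 125 154 156 150  96  76  61  71  77  76  91 105  89  97 109 109
  109 110]]
```

```bash
python3 -m creep '[{"rx":0,"ry":0,"rz":0,"tx":1.5,"ty":-0.5,"tz":30,"grip":70},{"rx":0,"ry":0,"rz":0,"tx":0,"ty":0,"tz":30,"grip":70},{"rx":0,"ry":0,"rz":0,"tx":0,"ty":0,"tz":30,"grip":70},{"rx":0,"ry":0,"rz":0,"tx":0,"ty":0,"tz":30,"grip":70},{"rx":0,"ry":0,"rz":0,"tx":0,"ty":0,"tz":30,"grip":70},{"rx":0,"ry":0,"rz":0,"tx":0,"ty":0,"tz":30,"grip":70},{"rx":0,"ry":0,"rz":0,"tx":0,"ty":0,"tz":30,"grip":70},{"rx":0,"ry":0,"rz":0,"tx":0,"ty":0,"tz":10,"grip":70},{"rx":0,"ry":0,"rz":0,"tx":0,"ty":0,"tz":0,"grip":70},{"rx":0,"ry":0,"rz":0,"tx":0,"ty":0,"tz":0,"grip":70}]'
python3 wcap.py w3
python3 -m creep '[{"rx":0,"ry":0,"rz":0,"tx":0,"ty":0,"tz":0,"grip":255},{"rx":0,"ry":0,"rz":0,"tx":0,"ty":0,"tz":0,"grip":255},{"rx":0,"ry":0,"rz":0,"tx":0,"ty":0,"tz":0,"grip":255},{"rx":0,"ry":0,"rz":0,"tx":0,"ty":0,"tz":0,"grip":255},{"rx":0,"ry":0,"rz":0,"tx":0,"ty":0,"tz":0,"grip":255},{"rx":0,"ry":0,"rz":0,"tx":0,"ty":0,"tz":0,"grip":255}]' 20
python3 to.py 402 165 28 0
python3 wcap.py w4
```

```text
time: 3.08
eef_pos: [0.4005, 0.1668, 0.0286]
tcp_rot: [-2.218, -2.223, 0.002]
contact_force: [0.2, 0.6, 0.4]
grip_width: 0.0674
gripper_force: 0.0
time: 3.63
eef_pos: [0.4019, 0.166, 0.029]
tcp_rot: [2.221, 2.221, 0.001]
contact_force: [-0.9, 0.0, 3.4]
grip_width: 0.0371
gripper_force: 20.0
psi 0.0 rz 0.0 t -1.0 0.1 1.0 toolz [ 0.001  0.    -1.   ] F [-0.9  0.   3.4] grip 37.1 20.0001722574234 t=3.6 pos [401.9 166.   29. ]
```

View pics/w4o.png

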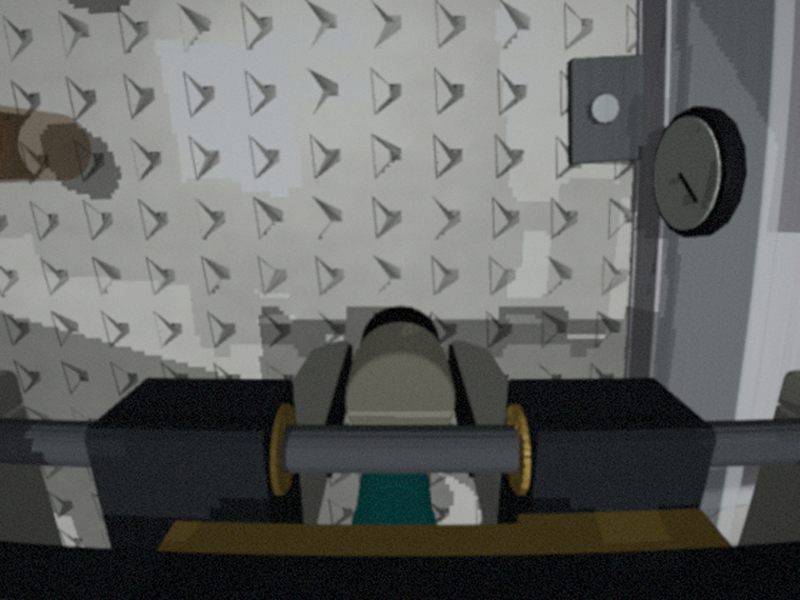

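Tall A is gripped: the view shows its cap between the fingers at (400,375). Next, lift and look at the tray from above.

```bash
python3 -m creep '[{"rx":0,"ry":0,"rz":0,"tx":0,"ty":0,"tz":-30,"grip":255},{"rx":0,"ry":0,"rz":0,"tx":0,"ty":0,"tz":-35,"grip":255},{"rx":0,"ry":0,"rz":0,"tx":0,"ty":0,"tz":-35,"grip":255},{"rx":0,"ry":0,"rz":0,"tx":-20,"ty":12,"tz":-30,"grip":255},{"rx":0,"ry":0,"rz":0,"tx":-30,"ty":20,"tz":-15,"grip":255},{"rx":0,"ry":0,"rz":0,"tx":-30,"ty":20,"tz":-15,"grip":255},{"rx":0,"ry":0,"rz":0,"tx":-30,"ty":20,"tz":-15,"grip":255},{"rx":0,"ry":0,"rz":0,"tx":-30,"ty":20,"tz":-15,"grip":255},{"rx":0,"ry":0,"rz":0,"tx":-30,"ty":20,"tz":-15,"grip":255},{"rx":0,"ry":0,"rz":0,"tx":-30,"ty":20,"tz":-15,"grip":255}]' 20
python3 -m creep '[{"rx":0,"ry":0,"rz":0,"tx":-30,"ty":20,"tz":0,"grip":255},{"rx":0,"ry":0,"rz":0,"tx":-30,"ty":20,"tz":0,"grip":255},{"rx":0,"ry":0,"rz":0,"tx":-30,"ty":20,"tz":0,"grip":255},{"rx":0,"ry":0,"rz":0,"tx":-6,"ty":16,"tz":0,"grip":255},{"rx":0,"ry":0,"rz":0,"tx":0,"ty":0,"tz":0,"grip":255},{"rx":0,"ry":0,"rz":0,"tx":0,"ty":0,"tz":0,"grip":255},{"rx":0,"ry":0,"rz":0,"tx":0,"ty":0,"tz":0,"grip":255}]' 20
python3 to.py 610 -130 250 0
python3 wcap.py w5 0 1
```

```text
time: 4.52
eef_pos: [0.534, -0.0356, 0.249]
tcp_rot: [-2.221, -2.221, 0.001]
contact_force: [1.1, 0.8, -1.3]
grip_width: 0.0369
gripper_force: 20.0
time: 5.1
eef_pos: [0.6088, -0.129, 0.248]
tcp_rot: [-2.219, -2.221, 0.001]
contact_force: [0.7, -1.1, -0.9]
grip_width: 0.0369
gripper_force: 20.0
psi 0.1 rz 0.1 t -1.0 1.2 -2.0 toolz [-0.002  0.001 -1.   ] F [ 0.7 -1.1 -0.9] grip 36.9 19.99874621629715 t=5.1 pos [ 608.8 -129.   248. ]
```

View pics/w5o.png

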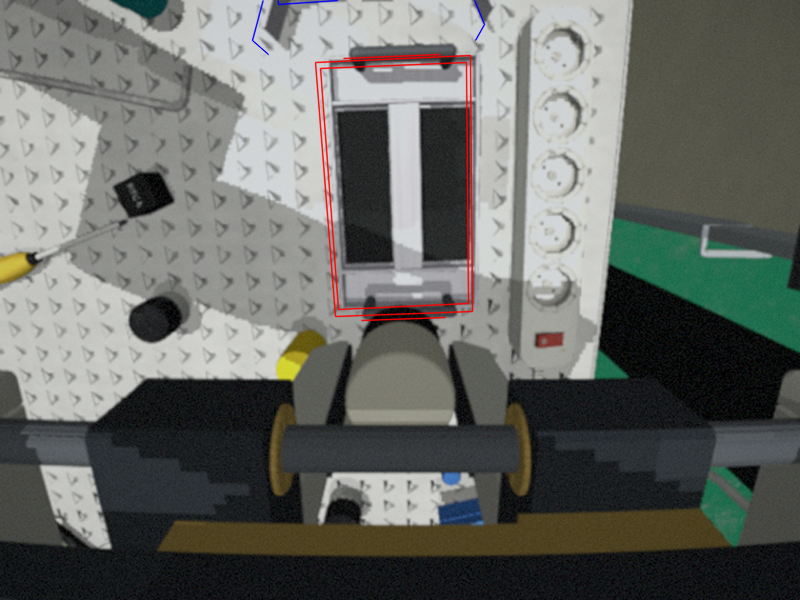

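The tray spine runs from (388–420, y105) to (393–424, y264). The dark lane floors span x 337–468 at the top and 344–470 at the bottom. The lead bar is at (352–455, y49) and short A at (155,318). I'll fit the tray pose from these.

```bash
cat > fit.py <<'E'
from ov import *
from scipy.optimize import least_squares
def fit(f,corr,x0):
    P=[c[0] for c in corr]; k=1/1.4285714
    U=np.array([[(c[1][0]+.5)*k-.5,(c[1][1]+.5)*k-.5] for c in corr])
    W=np.array([c[2] if len(c)>2 else (1,1) for c in corr])
    g=lambda v:((proj(f,T(v[0],v[1],np.radians(v[2]),P)/1000)-U)*W).ravel()
    r=least_squares(g,x0); print(f,r.x.round(1)); print((r.fun.reshape(-1,2)).round(1).tolist()); return r.x
E
python3 - <<'E'
from fit import *
fit('w5',[((-12,60,23),(389,113),(1,0)),((12,60,23),(420,113),(1,0)),((-12,-60,23),(393,255),(1,0)),((12,-60,23),(424,255),(1,0)),
 ((-58,68,3),(337,108)),((58,68,3),(468,104)),((-58,-68,3),(344,267)),((58,-68,3),(470,263)),
 ((0,100,53),(404,50)),((-61,-105,0),(343,308),(1,1)),((61,105,0),(477,60),(1,0))],[607,-75,2.5])
# short A cap centre in wrist view
k=1/1.42857
print('shA',onz('w5',(148*k,319*k),.046),'A true: held')
E
```

```text
w5 [613.7 -71.9   1.7]
[[0.2, 0.0], [-0.6, 0.0], [0.6, 0.0], [-1.6, 0.0], [-1.4, 0.6], [3.2, 0.6], [0.1, -0.3], [0.9, 0.1], [-0.7, 0.8], [0.5, -2.3], [-0.8, -0.0]]
shA [ 0.39224461 -0.17860406  0.046     ] A true: held
```

```bash
python3 -m creep '[{"rx":0,"ry":0,"rz":-1.7,"tx":28,"ty":13,"tz":0,"grip":255},{"rx":0,"ry":0,"rz":0,"tx":28,"ty":13,"tz":0,"grip":255},{"rx":0,"ry":0,"rz":0,"tx":27,"ty":13,"tz":30,"grip":255},{"rx":0,"ry":0,"rz":0,"tx":0,"ty":0,"tz":35,"grip":255},{"rx":0,"ry":0,"rz":0,"tx":0,"ty":0,"tz":35,"grip":255},{"rx":0,"ry":0,"rz":0,"tx":0,"ty":0,"tz":35,"grip":255},{"rx":0,"ry":0,"rz":0,"tx":0,"ty":0,"tz":30,"grip":255},{"rx":0,"ry":0,"rz":0,"tx":0,"ty":0,"tz":0,"grip":255},{"rx":0,"ry":0,"rz":0,"tx":0,"ty":0,"tz":0,"grip":255},{"rx":0,"ry":0,"rz":0,"tx":0,"ty":0,"tz":0,"grip":255}]' 20
python3 to.py 648 -46 33 1.7
```

```text
time: 5.98
eef_pos: [0.6478, -0.0464, 0.0866]
tcp_rot: [2.185, 2.254, 0.002]
contact_force: [0.0, 0.1, -0.4]
grip_width: 0.0371
gripper_force: 20.0
psi 1.8 rz 0.1 t 0.3 0.2 53.6 toolz [ 0.003 -0.001 -1.   ] F [ 0.   0.1 -0.4] grip 37.1 19.99864161014557 t=6.0 pos [647.8 -46.4  86.6]
```

```bash
python3 -m creep '[{"rx":0,"ry":0,"rz":0,"tx":0,"ty":0,"tz":20,"grip":255},{"rx":0,"ry":0,"rz":0,"tx":0,"ty":0,"tz":15,"grip":255},{"rx":0,"ry":0,"rz":0,"tx":0,"ty":0,"tz":10,"grip":255},{"rx":0,"ry":0,"rz":0,"tx":0,"ty":0,"tz":6,"grip":255},{"rx":0,"ry":0,"rz":0,"tx":0,"ty":0,"tz":2,"grip":255},{"rx":0,"ry":0,"rz":0,"tx":0,"ty":0,"tz":0,"grip":255},{"rx":0,"ry":0,"rz":0,"tx":0,"ty":0,"tz":0,"grip":255}]' 20
python3 to.py 648 -46 33 1.7
```

```text
time: 6.57
eef_pos: [0.6477, -0.0469, 0.0324]
tcp_rot: [2.186, 2.253, 0.002]
contact_force: [0.2, -0.6, -1.5]
grip_width: 0.0371
gripper_force: 20.0
psi 1.7 rz 0.0 t 0.8 0.3 -0.6 toolz [ 0.002 -0.    -1.   ] F [ 0.2 -0.6 -1.5] grip 37.1 19.998537003993988 t=6.6 pos [647.7 -46.9  32.4]
```

```bash
python3 -m creep '[{"rx":0,"ry":0,"rz":0,"tx":0,"ty":0,"tz":0,"grip":115},{"rx":0,"ry":0,"rz":0,"tx":0,"ty":0,"tz":0,"grip":115},{"rx":0,"ry":0,"rz":0,"tx":0,"ty":0,"tz":0,"grip":115},{"rx":0,"ry":0,"rz":0,"tx":0,"ty":0,"tz":-25,"grip":115},{"rx":0,"ry":0,"rz":0,"tx":0,"ty":0,"tz":-35,"grip":90},{"rx":0,"ry":0,"rz":-7.1,"tx":0,"ty":0,"tz":-35,"grip":90},{"rx":0,"ry":0,"rz":-7.1,"tx":0,"ty":0,"tz":-35,"grip":90},{"rx":0,"ry":0,"rz":-7.1,"tx":0,"ty":0,"tz":-35,"grip":90},{"rx":0,"ry":0,"rz":-7.1,"tx":0,"ty":0,"tz":-35,"grip":90},{"rx":0,"ry":0,"rz":-7.1,"tx":0,"ty":0,"tz":-18,"grip":90}]' 20
python3 -m creep '[{"rx":0,"ry":0,"rz":-7.1,"tx":0,"ty":0,"tz":0,"grip":90},{"rx":0,"ry":0,"rz":0,"tx":-11,"ty":-30,"tz":0,"grip":90},{"rx":0,"ry":0,"rz":0,"tx":-12,"ty":-30,"tz":0,"grip":90},{"rx":0,"ry":0,"rz":0,"tx":-12,"ty":-30,"tz":0,"grip":90},{"rx":0,"ry":0,"rz":0,"tx":-12,"ty":-30,"tz":0,"grip":90},{"rx":0,"ry":0,"rz":0,"tx":-12,"ty":-30,"tz":0,"grip":90},{"rx":0,"ry":0,"rz":0,"tx":-13,"ty":-30,"tz":0,"grip":90},{"rx":0,"ry":0,"rz":0,"tx":-13,"ty":-30,"tz":0,"grip":90},{"rx":0,"ry":0,"rz":0,"tx":-13,"ty":-33,"tz":0,"grip":90},{"rx":0,"ry":0,"rz":0,"tx":0,"ty":0,"tz":0,"grip":90}]'
python3 -m creep '[{"rx":0,"ry":0,"rz":0,"tx":0,"ty":0,"tz":0,"grip":90},{"rx":0,"ry":0,"rz":0,"tx":0,"ty":0,"tz":0,"grip":90}]'
python3 to.py 545.5 -288 250 45
cap=w6
python3 - <<'E'
from ov import *
cap('wrist','w6'); o=[(can(58),545.5,-288,0,(0,0,255)),(can(46),551,-390.5,0,(0,255,0)),(tray,613.7,-71.9,.03,(0,0,255)),(can(58),648,-46,0,(0,0,255))]
im=draw('w6',o,(0,0,560,420),''); cv2.imwrite('pics/w6o.png',im)
E
```

```text
time: 7.4
eef_pos: [0.6483, -0.0469, 0.2548]
tcp_rot: [1.384, 2.812, 0.002]
contact_force: [0.4, 1.1, 0.4]
grip_width: 0.06
gripper_force: 0.0
time: 8.23
eef_pos: [0.5389, -0.2924, 0.2492]
tcp_rot: [1.227, 2.892, -0.005]
contact_force: [0.4, 0.6, -0.8]
grip_width: 0.0604
gripper_force: 0.0
time: 8.4
eef_pos: [0.5415, -0.2864, 0.2493]
tcp_rot: [1.22, 2.895, 0.001]
contact_force: [1.1, 0.2, 0.6]
grip_width: 0.0603
gripper_force: 0.0
psi 44.3 rz -0.7 t -4.0 1.7 -0.7 toolz [ 0.  0. -1.] F [1.1 0.2 0.6] grip 60.3 0.0 t=8.4 pos [ 541.5 -286.4  249.3]
```

View pics/w6o.png

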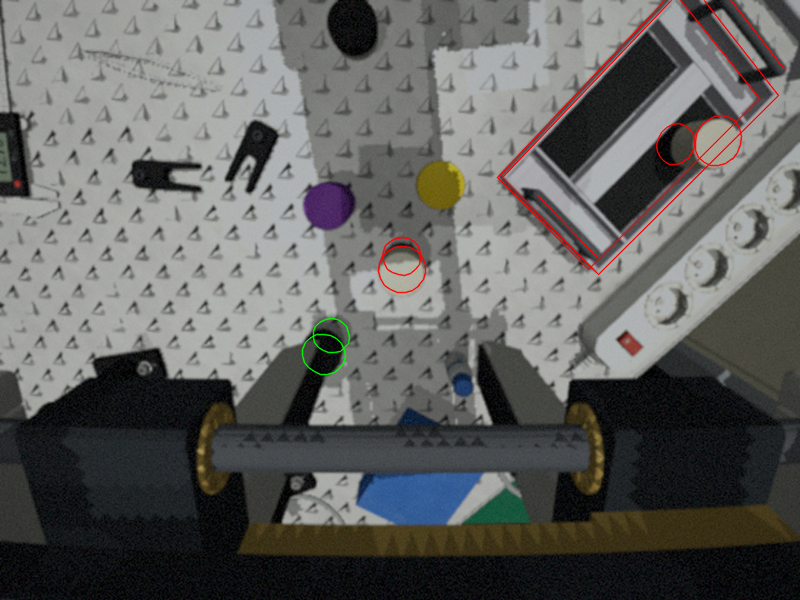

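Everything matches the model: tall A is standing in the far lane, tall B is at (402,265), and short B at (325,350). Picking up tall B.

```bash
python3 -m creep '[{"rx":0,"ry":0,"rz":0,"tx":-4,"ty":1.7,"tz":30,"grip":90},{"rx":0,"ry":0,"rz":0,"tx":0,"ty":0,"tz":30,"grip":90},{"rx":0,"ry":0,"rz":0,"tx":0,"ty":0,"tz":30,"grip":90},{"rx":0,"ry":0,"rz":0,"tx":0,"ty":0,"tz":30,"grip":90},{"rx":0,"ry":0,"rz":0,"tx":0,"ty":0,"tz":30,"grip":90},{"rx":0,"ry":0,"rz":0,"tx":0,"ty":0,"tz":30,"grip":90},{"rx":0,"ry":0,"rz":0,"tx":0,"ty":0,"tz":30,"grip":90},{"rx":0,"ry":0,"rz":0,"tx":0,"ty":0,"tz":11,"grip":90},{"rx":0,"ry":0,"rz":0,"tx":0,"ty":0,"tz":0,"grip":90},{"rx":0,"ry":0,"rz":0,"tx":0,"ty":0,"tz":0,"grip":90}]'
python3 -m creep '[{"rx":0,"ry":0,"rz":0,"tx":0,"ty":0,"tz":0,"grip":255},{"rx":0,"ry":0,"rz":0,"tx":0,"ty":0,"tz":0,"grip":255},{"rx":0,"ry":0,"rz":0,"tx":0,"ty":0,"tz":0,"grip":255},{"rx":0,"ry":0,"rz":0,"tx":0,"ty":0,"tz":0,"grip":255},{"rx":0,"ry":0,"rz":0,"tx":0,"ty":0,"tz":0,"grip":255},{"rx":0,"ry":0,"rz":0,"tx":0,"ty":0,"tz":-30,"grip":255},{"rx":0,"ry":0,"rz":0,"tx":0,"ty":0,"tz":-35,"grip":255},{"rx":0,"ry":0,"rz":0,"tx":0,"ty":0,"tz":-35,"grip":255},{"rx":0,"ry":0,"rz":7.1,"tx":0,"ty":0,"tz":-30,"grip":255},{"rx":0,"ry":0,"rz":7.1,"tx":0,"ty":0,"tz":0,"grip":255}]' 20
python3 -m creep '[{"rx":0,"ry":0,"rz":7.1,"tx":0,"ty":0,"tz":0,"grip":255},{"rx":0,"ry":0,"rz":7.1,"tx":0,"ty":0,"tz":0,"grip":255},{"rx":0,"ry":0,"rz":7.1,"tx":0,"ty":0,"tz":0,"grip":255},{"rx":0,"ry":0,"rz":7.1,"tx":0,"ty":0,"tz":0,"grip":255},{"rx":0,"ry":0,"rz":0,"tx":0,"ty":0,"tz":0,"grip":255},{"rx":0,"ry":0,"rz":0,"tx":0,"ty":0,"tz":0,"grip":255}]' 20
python3 to.py 649.4 -96 90 1.7
```

```text
time: 9.28
eef_pos: [0.5462, -0.2875, 0.0286]
tcp_rot: [-1.217, -2.896, -0.0]
contact_force: [0.4, -0.8, 0.5]
grip_width: 0.0599
gripper_force: 0.0
time: 10.12
eef_pos: [0.5485, -0.2906, 0.1658]
tcp_rot: [1.569, 2.708, -0.003]
contact_force: [2.1, 0.0, 0.2]
grip_width: 0.0372
gripper_force: 20.0
time: 10.62
eef_pos: [0.5453, -0.2882, 0.1581]
tcp_rot: [-2.183, -2.258, 0.0]
contact_force: [0.7, -0.8, -0.0]
grip_width: 0.0373
gripper_force: 20.0
psi 1.9 rz 0.2 t 189.0 109.7 68.1 toolz [-0.  0. -1.] F [ 0.7 -0.8 -0. ] grip 37.3 19.999643862247467 t=10.6 pos [ 545.3 -288.2  158.1]
```

```bash
cat > chk.py <<'E'
import sys; from h import *
n=sys.argv[1]; cap('scene',n); a=cv2.imread('pics/scene0.png'); b=cv2.imread(f'pics/{n}.png')
for nm,(x0,y0,x1,y1) in dict(lead=(255,168,290,205),near=(285,188,312,222),trail=(305,190,335,222),lens=(425,235,452,280),box=(180,175,255,205)).items():
    m=cv2.matchTemplate(b[y0-14:y1+14,x0-14:x1+14],a[y0:y1,x0:x1],cv2.TM_CCOEFF_NORMED); _,v,_,l=cv2.minMaxLoc(m); print(nm,round(v,2),l[0]-14,l[1]-14)
E
python3 chk.py c1
python3 -m creep '[{"rx":0,"ry":0,"rz":0,"tx":27,"ty":15.7,"tz":0,"grip":255},{"rx":0,"ry":0,"rz":0,"tx":27,"ty":15.7,"tz":0,"grip":255},{"rx":0,"ry":0,"rz":0,"tx":27,"ty":15.7,"tz":0,"grip":255},{"rx":0,"ry":0,"rz":0,"tx":27,"ty":15.7,"tz":0,"grip":255},{"rx":0,"ry":0,"rz":0,"tx":27,"ty":15.7,"tz":0,"grip":255},{"rx":0,"ry":0,"rz":0,"tx":27,"ty":15.7,"tz":0,"grip":255},{"rx":0,"ry":0,"rz":0,"tx":27,"ty":15.7,"tz":0,"grip":255},{"rx":0,"ry":0,"rz":0,"tx":0,"ty":0,"tz":30,"grip":255},{"rx":0,"ry":0,"rz":0,"tx":0,"ty":0,"tz":30,"grip":255},{"rx":0,"ry":0,"rz":0,"tx":0,"ty":0,"tz":0,"grip":255}]' 20
python3 -m creep '[{"rx":0,"ry":0,"rz":0,"tx":0,"ty":0,"tz":0,"grip":255},{"rx":0,"ry":0,"rz":0,"tx":0,"ty":0,"tz":0,"grip":255}]' 20
python3 to.py 649.4 -96 33 1.7
```

```text
lead 1.0 0 0
near 0.98 0 0
trail 0.95 0 0
lens 1.0 0 0
box 0.89 0 0
time: 11.5
eef_pos: [0.6459, -0.0939, 0.092]
tcp_rot: [-2.176, -2.253, 0.008]
contact_force: [-2.6, 0.7, -1.0]
grip_width: 0.0373
gripper_force: 20.0
time: 11.67
eef_pos: [0.6502, -0.0965, 0.0994]
tcp_rot: [2.186, 2.255, 0.001]
contact_force: [0.2, -0.3, -0.5]
grip_width: 0.0369
gripper_force: 20.0
psi 1.8 rz 0.1 t 0.6 -0.8 66.4 toolz [ 0.001 -0.    -1.   ] F [ 0.2 -0.3 -0.5] grip 36.9 19.999050199985504 t=11.7 pos [650.2 -96.5  99.4]
```

```bash
python3 -m creep '[{"rx":0,"ry":0,"rz":0,"tx":0.5,"ty":-0.8,"tz":30,"grip":255},{"rx":0,"ry":0,"rz":0,"tx":0,"ty":0,"tz":20,"grip":255},{"rx":0,"ry":0,"rz":0,"tx":0,"ty":0,"tz":10,"grip":255},{"rx":0,"ry":0,"rz":0,"tx":0,"ty":0,"tz":5,"grip":255},{"rx":0,"ry":0,"rz":0,"tx":0,"ty":0,"tz":2,"grip":255},{"rx":0,"ry":0,"rz":0,"tx":0,"ty":0,"tz":0,"grip":255},{"rx":0,"ry":0,"rz":0,"tx":0,"ty":0,"tz":0,"grip":255}]' 20
python3 -m creep '[{"rx":0,"ry":0,"rz":0,"tx":0,"ty":0,"tz":0,"grip":115},{"rx":0,"ry":0,"rz":0,"tx":0,"ty":0,"tz":0,"grip":115},{"rx":0,"ry":0,"rz":0,"tx":0,"ty":0,"tz":0,"grip":115},{"rx":0,"ry":0,"rz":0,"tx":0,"ty":0,"tz":-25,"grip":115},{"rx":0,"ry":0,"rz":0,"tx":0,"ty":0,"tz":-35,"grip":80},{"rx":0,"ry":0,"rz":0,"tx":0,"ty":0,"tz":-35,"grip":80},{"rx":0,"ry":0,"rz":0,"tx":-7,"ty":-26,"tz":-20,"grip":80},{"rx":0,"ry":0,"rz":0,"tx":-7,"ty":-26,"tz":0,"grip":80},{"rx":0,"ry":0,"rz":0,"tx":-7,"ty":-26,"tz":0,"grip":80},{"rx":0,"ry":0,"rz":0,"tx":-7,"ty":-26,"tz":0,"grip":80}]'
python3 -m creep '[{"rx":0,"ry":0,"rz":0,"tx":-8,"ty":-26,"tz":0,"grip":80},{"rx":0,"ry":0,"rz":0,"tx":-8,"ty":-26,"tz":0,"grip":80},{"rx":0,"ry":0,"rz":0,"tx":-8,"ty":-26,"tz":0,"grip":80},{"rx":0,"ry":0,"rz":0,"tx":-8,"ty":-26,"tz":0,"grip":80},{"rx":0,"ry":0,"rz":0,"tx":-8,"ty":-26,"tz":0,"grip":80},{"rx":0,"ry":0,"rz":0,"tx":-7,"ty":-26,"tz":0,"grip":80},{"rx":0,"ry":0,"rz":0,"tx":0,"ty":0,"tz":0,"grip":80},{"rx":0,"ry":0,"rz":0,"tx":0,"ty":0,"tz":0,"grip":80}]'
python3 to.py 392 -179 25 1.7; python3 chk.py c2
python3 - <<'E'
from h import *
c=cap('wrist','w7'); g=c['img'].max(2); m=((g<62)*255).astype('uint8'); m[300:]=0
n,l,s,ce=cv2.connectedComponentsWithStats(m)
for i in range(1,n):
    if s[i,4]>150: print(s[i].tolist(),ce[i].round(1),onz('w7',ce[i],.046).round(4))
print(proj('w7',[[.392,-.179,.046],[.392,-.179,0]]))
E
```

```text
time: 12.25
eef_pos: [0.6502, -0.0961, 0.033]
tcp_rot: [2.186, 2.252, 0.002]
contact_force: [0.0, -0.0, -1.1]
grip_width: 0.0374
gripper_force: 20.0
time: 13.08
eef_pos: [0.5451, -0.1269, 0.1471]
tcp_rot: [2.186, 2.254, 0.001]
contact_force: [1.0, -0.1, 0.2]
grip_width: 0.0635
gripper_force: 0.0
time: 13.75
eef_pos: [0.3908, -0.1788, 0.1467]
tcp_rot: [2.19, 2.251, 0.0]
contact_force: [0.4, -0.0, -0.0]
grip_width: 0.0637
gripper_force: 0.0
psi 1.6 rz -0.1 t -0.3 1.2 121.7 toolz [ 0.001 -0.001 -1.   ] F [ 0.4 -0.  -0. ] grip 63.7 0.0 t=13.8 pos [ 390.8 -178.8  146.7]
lead 0.28 12 6
near 0.88 0 0
trail 0.97 0 0
lens 1.0 0 0
box 0.63 0 0
[479, 6, 48, 12, 193] [502.9   9.6] [ 0.5611 -0.0153  0.046 ]
[462, 15, 50, 145, 4642] [486.2  86.3] [ 0.556  -0.0736  0.046 ]
[532, 20, 28, 141, 2047] [549.3 102.2] [ 0.6144 -0.0824  0.046 ]
[255, 56, 45, 49, 1273] [276.2  80.9] [ 0.3866 -0.0771  0.046 ]
[258, 184, 41, 46, 1524] [277.8 206.5] [ 0.3907 -0.179   0.046 ]
[465, 191, 95, 18, 556] [510.  198.6] [ 0.5957 -0.1659  0.046 ]
[0, 241, 560, 59, 12010] [276.3 283. ] [ 0.3912 -0.2522  0.046 ]
[[279.38377082 206.49522229]
 [279.41538044 194.25010881]]
```

```bash
python3 -m creep '[{"rx":0,"ry":0,"rz":0,"tx":0,"ty":0.5,"tz":30,"grip":80},{"rx":0,"ry":0,"rz":0,"tx":0,"ty":0,"tz":30,"grip":80},{"rx":0,"ry":0,"rz":0,"tx":0,"ty":0,"tz":30,"grip":80},{"rx":0,"ry":0,"rz":0,"tx":0,"ty":0,"tz":20,"grip":80},{"rx":0,"ry":0,"rz":0,"tx":0,"ty":0,"tz":11.5,"grip":80},{"rx":0,"ry":0,"rz":0,"tx":0,"ty":0,"tz":0,"grip":80},{"rx":0,"ry":0,"rz":0,"tx":0,"ty":0,"tz":0,"grip":80}]'
python3 -m creep '[{"rx":0,"ry":0,"rz":0,"tx":0,"ty":0,"tz":0,"grip":255},{"rx":0,"ry":0,"rz":0,"tx":0,"ty":0,"tz":0,"grip":255},{"rx":0,"ry":0,"rz":0,"tx":0,"ty":0,"tz":0,"grip":255},{"rx":0,"ry":0,"rz":0,"tx":0,"ty":0,"tz":0,"grip":255},{"rx":0,"ry":0,"rz":0,"tx":0,"ty":0,"tz":0,"grip":255},{"rx":0,"ry":0,"rz":0,"tx":0,"ty":0,"tz":-30,"grip":255},{"rx":0,"ry":0,"rz":0,"tx":0,"ty":0,"tz":-35,"grip":255},{"rx":0,"ry":0,"rz":0,"tx":0,"ty":0,"tz":-35,"grip":255},{"rx":0,"ry":0,"rz":0,"tx":0,"ty":0,"tz":0,"grip":255},{"rx":0,"ry":0,"rz":0,"tx":0,"ty":0,"tz":0,"grip":255}]' 20
python3 to.py 578 -48 90 1.7; python3 chk.py c3
```

```text
time: 14.43
eef_pos: [0.3923, -0.1779, 0.0242]
tcp_rot: [-2.186, -2.255, -0.0]
contact_force: [0.5, -0.1, 0.4]
grip_width: 0.0637
gripper_force: 0.0
time: 15.27
eef_pos: [0.3929, -0.1793, 0.1266]
tcp_rot: [2.184, 2.251, 0.001]
contact_force: [-1.0, 0.7, -1.6]
grip_width: 0.0365
gripper_force: 20.0
psi 1.7 rz 0.0 t 125.8 188.9 36.6 toolz [ 0.004 -0.003 -1.   ] F [-1.   0.7 -1.6] grip 36.5 19.99975472688675 t=15.3 pos [ 392.9 -179.3  126.6]
lead 0.28 12 -12
near 0.72 2 1
trail 0.96 0 0
lens 1.0 0 0
box 0.66 0 0
```

```bash
python3 -m creep '[{"rx":0,"ry":0,"rz":0,"tx":15.7,"ty":23.6,"tz":0,"grip":255},{"rx":0,"ry":0,"rz":0,"tx":15.7,"ty":23.6,"tz":0,"grip":255},{"rx":0,"ry":0,"rz":0,"tx":15.7,"ty":23.6,"tz":0,"grip":255},{"rx":0,"ry":0,"rz":0,"tx":15.7,"ty":23.6,"tz":0,"grip":255},{"rx":0,"ry":0,"rz":0,"tx":15.7,"ty":23.6,"tz":0,"grip":255},{"rx":0,"ry":0,"rz":0,"tx":15.7,"ty":23.6,"tz":0,"grip":255},{"rx":0,"ry":0,"rz":0,"tx":15.7,"ty":23.6,"tz":0,"grip":255},{"rx":0,"ry":0,"rz":0,"tx":15.7,"ty":23.6,"tz":0,"grip":255},{"rx":0,"ry":0,"rz":0,"tx":0,"ty":0,"tz":0,"grip":255},{"rx":0,"ry":0,"rz":0,"tx":0,"ty":0,"tz":0,"grip":255}]' 20
python3 to.py 578 -48 30 1.7
cat > wt.py <<'E'
# lane floor darkness check in a wrist view against the tray model: fraction dark in/out
import sys; from ov import *
n=sys.argv[1]; c=cap('wrist',n); im=c['img']; g=im.max(2)
x,y,a=[float(v) for v in sys.argv[2:5]]
best=[]
L=[(px,py,z) for px in (-52,-46,-40) for py in range(40,67,4) for z in (3,)]; L=[(px,py,z) for px,py,z in L]
S=[(px,py,23) for px in (-9,0,9) for py in range(-60,61,6)]+[(px,y2,23) for px in (-50,50) for y2 in (74,86)]
def sc(v):
    q=proj(n,T(v[0],v[1],np.radians(v[2]),L+S)/1000).round().astype(int); ok=(q[:,0]>=0)&(q[:,0]<560)&(q[:,1]>=0)&(q[:,1]<245)
    val=np.array([g[b,a_] if o else -1 for (a_,b),o in zip(q,ok)],float); l=val[:len(L)];s=val[len(L):]
    return s[s>=0].mean()-l[l>=0].mean(), (l>=0).sum(),(s>=0).sum()
for da in (-6,-3,0,3,6):
  for dx in range(-30,31,3):
    for dy in range(-30,31,3):
      r=sc((x+dx,y+dy,a+da)); best.append((r[0],dx,dy,da))
best.sort(reverse=True); print(sc((x,y,a)),best[:4])
E
python3 wt.py w8 613.7 -71.9 1.7
```

```text
time: 16.15
eef_pos: [0.5759, -0.0459, 0.1219]
tcp_rot: [-2.183, -2.254, 0.003]
contact_force: [-1.9, 0.1, -1.3]
grip_width: 0.0371
gripper_force: 20.0
psi 1.8 rz 0.1 t -2.2 2.1 91.9 toolz [-0.004  0.001 -1.   ] F [-1.9  0.1 -1.3] grip 37.1 19.99982714653015 t=16.1 pos [575.9 -45.9 121.9]
(np.float64(139.63214285714287), np.int64(21), np.int64(40)) [(np.float64(142.2072072072072), 0, -3, 0), (np.float64(139.63214285714287), 0, 0, 0), (np.float64(138.68809523809523), 0, 3, 3), (np.float64(136.23928571428573), 0, 0, 3)]
```

```bash
python3 -m creep '[{"rx":0,"ry":0,"rz":0,"tx":0,"ty":0,"tz":30,"grip":255},{"rx":0,"ry":0,"rz":0,"tx":0,"ty":0,"tz":30,"grip":255},{"rx":0,"ry":0,"rz":0,"tx":0,"ty":0,"tz":0,"grip":255},{"rx":0,"ry":0,"rz":0,"tx":0,"ty":0,"tz":0,"grip":255},{"rx":0,"ry":0,"rz":0,"tx":0,"ty":0,"tz":0,"grip":255}]' 20
python3 to.py 578 -48 28.5 1.7
```

```text
time: 16.62
eef_pos: [0.5765, -0.0478, 0.0654]
tcp_rot: [2.189, 2.254, -0.0]
contact_force: [0.0, 0.9, -0.5]
grip_width: 0.037
gripper_force: 20.0
psi 1.7 rz -0.0 t -0.3 1.5 36.9 toolz [ 0. -0. -1.] F [ 0.   0.9 -0.5] grip 37.0 19.999768137931824 t=16.6 pos [576.5 -47.8  65.4]
```

```bash
python3 -m creep '[{"rx":0,"ry":0,"rz":0,"tx":0,"ty":1.3,"tz":20,"grip":255},{"rx":0,"ry":0,"rz":0,"tx":0,"ty":0,"tz":10,"grip":255},{"rx":0,"ry":0,"rz":0,"tx":0,"ty":0,"tz":5,"grip":255},{"rx":0,"ry":0,"rz":0,"tx":0,"ty":0,"tz":1.5,"grip":255},{"rx":0,"ry":0,"rz":0,"tx":0,"ty":0,"tz":0,"grip":255},{"rx":0,"ry":0,"rz":0,"tx":0,"ty":0,"tz":0,"grip":255}]' 20
python3 -m creep '[{"rx":0,"ry":0,"rz":0,"tx":0,"ty":0,"tz":0,"grip":115},{"rx":0,"ry":0,"rz":0,"tx":0,"ty":0,"tz":0,"grip":115},{"rx":0,"ry":0,"rz":0,"tx":0,"ty":0,"tz":0,"grip":115},{"rx":0,"ry":0,"rz":0,"tx":0,"ty":0,"tz":-25,"grip":115},{"rx":0,"ry":0,"rz":0,"tx":0,"ty":0,"tz":-35,"grip":80},{"rx":0,"ry":0,"rz":0,"tx":0,"ty":0,"tz":-35,"grip":80},{"rx":0,"ry":0,"rz":0,"tx":0,"ty":0,"tz":-35,"grip":80},{"rx":0,"ry":0,"rz":0,"tx":0,"ty":0,"tz":-35,"grip":80},{"rx":0,"ry":0,"rz":0,"tx":0,"ty":0,"tz":-35,"grip":80},{"rx":0,"ry":0,"rz":0,"tx":0,"ty":0,"tz":0,"grip":80}]'
python3 to.py 551 -390.5 250 1.7
python3 - <<'E'
from h import *
k=.7
for p in [(583,455),(627,380),(566,435),(600,468),(586,437),(612,378),(642,388)]: print(p,P:=onz('scene0',(p[0]*k,p[1]*k),0).round(3))
E
```

```text
time: 17.12
eef_pos: [0.5785, -0.0472, 0.029]
tcp_rot: [2.187, 2.254, 0.001]
contact_force: [0.7, 0.5, -1.3]
grip_width: 0.0369
gripper_force: 20.0
time: 17.95
eef_pos: [0.5816, -0.0479, 0.2366]
tcp_rot: [2.179, 2.246, 0.01]
contact_force: [1.0, -0.6, 0.8]
grip_width: 0.0641
gripper_force: 0.0
psi 1.7 rz 0.0 t -341.5 -40.8 -13.4 toolz [ 0.013 -0.004 -1.   ] F [ 1.  -0.6  0.8] grip 64.1 0.0 t=17.9 pos [581.6 -47.9 236.6]
(583, 455) [ 0.425 -0.56   0.   ]
(627, 380) [ 0.633 -0.556  0.   ]
(566, 435) [ 0.445 -0.518 -0.   ]
(600, 468) [ 0.419 -0.594  0.   ]
(586, 437) [ 0.463 -0.548  0.   ]
(612, 378) [ 0.62  -0.531 -0.   ]
(642, 388) [ 0.631 -0.587  0.   ]
```

```bash
python3 -m creep '[{"rx":0,"ry":0,"rz":0,"tx":-34,"ty":-4,"tz":0,"grip":80},{"rx":0,"ry":0,"rz":0,"tx":-34,"ty":-4,"tz":0,"grip":80},{"rx":0,"ry":0,"rz":0,"tx":-34,"ty":-4,"tz":0,"grip":80},{"rx":0,"ry":0,"rz":0,"tx":-34,"ty":-4,"tz":0,"grip":80},{"rx":0,"ry":0,"rz":0,"tx":-34,"ty":-4,"tz":0,"grip":80},{"rx":0,"ry":0,"rz":0,"tx":-34,"ty":-4,"tz":0,"grip":80},{"rx":0,"ry":0,"rz":0,"tx":-34,"ty":-4,"tz":0,"grip":80},{"rx":0,"ry":0,"rz":0,"tx":-34,"ty":-4,"tz":20,"grip":80},{"rx":0,"ry":0,"rz":0,"tx":-34,"ty":-4,"tz":30,"grip":80},{"rx":0,"ry":0,"rz":0,"tx":-34,"ty":-4,"tz":30,"grip":80}]'
python3 -m creep '[{"rx":0,"ry":0,"rz":0,"tx":0,"ty":0,"tz":0,"grip":80},{"rx":0,"ry":0,"rz":0,"tx":0,"ty":0,"tz":0,"grip":80},{"rx":0,"ry":0,"rz":0,"tx":0,"ty":0,"tz":0,"grip":80}]'
cat > dk.py <<'E'
import sys; from h import *
n=sys.argv[1]; c=cap('wrist',n); g=c['img'].max(2); m=((g<62)*255).astype('uint8'); m[262:]=0
N,l,s,ce=cv2.connectedComponentsWithStats(m)
for i in range(1,N):
    if s[i,4]>150: print(s[i].tolist(),ce[i].round(1),onz(n,ce[i],.046).round(4))
E
python3 dk.py w9; python3 to.py 551 -390.5 25 1.7; python3 chk.py c4
```

```text
time: 18.78
eef_pos: [0.5489, -0.3845, 0.1534]
tcp_rot: [2.186, 2.252, 0.0]
contact_force: [0.6, 0.2, 0.2]
grip_width: 0.0641
gripper_force: 0.0
time: 19.03
eef_pos: [0.5489, -0.382, 0.1534]
tcp_rot: [-2.188, -2.254, -0.001]
contact_force: [0.4, 0.2, 0.2]
grip_width: 0.0639
gripper_force: 0.0
[539, 0, 21, 93, 1260] [551.9  53.1] [ 0.7711 -0.2452  0.046 ]
[186, 78, 31, 42, 450] [206.2 102.2] [ 0.4867 -0.2974  0.046 ]
[96, 89, 44, 65, 1421] [116.3 116.9] [ 0.4105 -0.3104  0.046 ]
[55, 160, 55, 51, 1079] [ 77.9 189. ] [ 0.3691 -0.3731  0.046 ]
[261, 194, 40, 45, 1457] [280.6 216.1] [ 0.5504 -0.3927  0.046 ]
[384, 204, 15, 58, 406] [390.8 233. ] [ 0.6509 -0.4058  0.046 ]
[337, 241, 14, 21, 178] [342.4 253.4] [ 0.6083 -0.4268  0.046 ]
[209, 242, 13, 20, 165] [216.7 253.6] [ 0.4927 -0.4306  0.046 ]
psi 1.8 rz 0.1 t -8.8 1.3 129.5 toolz [ 0.001 -0.001 -1.   ] F [ 0.1 -0.5 -0.5] grip 64.0 0.0 t=19.1 pos [ 549.5 -381.7  154.5]
lead 0.77 0 0
near 0.86 0 0
trail 0.97 0 0
lens 0.97 0 0
box 0.89 0 0
```

```bash
python3 -m creep '[{"rx":0,"ry":0,"rz":0,"tx":-10,"ty":1,"tz":30,"grip":80},{"rx":0,"ry":0,"rz":0,"tx":0,"ty":0,"tz":30,"grip":80},{"rx":0,"ry":0,"rz":0,"tx":0,"ty":0,"tz":30,"grip":80},{"rx":0,"ry":0,"rz":0,"tx":0,"ty":0,"tz":25,"grip":80},{"rx":0,"ry":0,"rz":0,"tx":0,"ty":0,"tz":14,"grip":80},{"rx":0,"ry":0,"rz":0,"tx":0,"ty":0,"tz":0,"grip":80},{"rx":0,"ry":0,"rz":0,"tx":0,"ty":0,"tz":0,"grip":80}]'
python3 -m creep '[{"rx":0,"ry":0,"rz":0,"tx":0,"ty":0,"tz":0,"grip":255},{"rx":0,"ry":0,"rz":0,"tx":0,"ty":0,"tz":0,"grip":255},{"rx":0,"ry":0,"rz":0,"tx":0,"ty":0,"tz":0,"grip":255},{"rx":0,"ry":0,"rz":0,"tx":0,"ty":0,"tz":0,"grip":255},{"rx":0,"ry":0,"rz":0,"tx":0,"ty":0,"tz":0,"grip":255},{"rx":0,"ry":0,"rz":0,"tx":0,"ty":0,"tz":-30,"grip":255},{"rx":0,"ry":0,"rz":0,"tx":0,"ty":0,"tz":-35,"grip":255},{"rx":0,"ry":0,"rz":0,"tx":0,"ty":0,"tz":-35,"grip":255},{"rx":0,"ry":0,"rz":0,"tx":0,"ty":0,"tz":0,"grip":255},{"rx":0,"ry":0,"rz":0,"tx":0,"ty":0,"tz":0,"grip":255}]' 20
python3 to.py 579.4 -98 90 1.7; python3 chk.py c5
```

```text
time: 19.72
eef_pos: [0.5509, -0.3913, 0.0252]
tcp_rot: [2.185, 2.256, 0.0]
contact_force: [0.9, -0.7, 0.3]
grip_width: 0.0636
gripper_force: 0.0
time: 20.55
eef_pos: [0.5512, -0.3936, 0.1273]
tcp_rot: [2.184, 2.25, -0.0]
contact_force: [-0.4, 0.7, -0.7]
grip_width: 0.0372
gripper_force: 20.0
psi 1.7 rz 0.0 t 294.6 36.9 37.3 toolz [ 0.004 -0.004 -1.   ] F [-0.4  0.7 -0.7] grip 37.2 19.999573230743408 t=20.6 pos [ 551.2 -393.6  127.3]
lead 0.77 0 0
near 0.86 0 0
trail 0.97 0 0
lens 0.96 0 0
box 0.89 0 0
```

```bash
python3 -m creep '[{"rx":0,"ry":0,"rz":0,"tx":29.4,"ty":3.7,"tz":0,"grip":255},{"rx":0,"ry":0,"rz":0,"tx":29.4,"ty":3.7,"tz":0,"grip":255},{"rx":0,"ry":0,"rz":0,"tx":29.4,"ty":3.7,"tz":0,"grip":255},{"rx":0,"ry":0,"rz":0,"tx":29.4,"ty":3.7,"tz":0,"grip":255},{"rx":0,"ry":0,"rz":0,"tx":29.4,"ty":3.7,"tz":0,"grip":255},{"rx":0,"ry":0,"rz":0,"tx":29.4,"ty":3.7,"tz":0,"grip":255},{"rx":0,"ry":0,"rz":0,"tx":29.4,"ty":3.7,"tz":0,"grip":255},{"rx":0,"ry":0,"rz":0,"tx":29.4,"ty":3.7,"tz":0,"grip":255},{"rx":0,"ry":0,"rz":0,"tx":29.4,"ty":3.7,"tz":0,"grip":255},{"rx":0,"ry":0,"rz":0,"tx":29.4,"ty":3.7,"tz":0,"grip":255}]' 20
python3 -m creep '[{"rx":0,"ry":0,"rz":0,"tx":0,"ty":0,"tz":30,"grip":255},{"rx":0,"ry":0,"rz":0,"tx":0,"ty":0,"tz":30,"grip":255},{"rx":0,"ry":0,"rz":0,"tx":0,"ty":0,"tz":0,"grip":255},{"rx":0,"ry":0,"rz":0,"tx":0,"ty":0,"tz":0,"grip":255},{"rx":0,"ry":0,"rz":0,"tx":0,"ty":0,"tz":0,"grip":255}]' 20
python3 to.py 579.4 -98 28.5 1.7; python3 wt.py w10 613.7 -71.9 1.7
```

```text
time: 21.43
eef_pos: [0.5765, -0.0954, 0.1219]
tcp_rot: [-2.185, -2.251, 0.003]
contact_force: [0.1, -0.6, -1.4]
grip_width: 0.0374
gripper_force: 20.0
time: 21.85
eef_pos: [0.578, -0.0976, 0.0642]
tcp_rot: [-2.188, -2.253, 0.001]
contact_force: [0.1, 0.1, -0.5]
grip_width: 0.0368
gripper_force: 20.0
psi 1.7 rz -0.0 t -0.4 1.4 35.7 toolz [-0.001  0.    -1.   ] F [ 0.1  0.1 -0.5] grip 36.8 19.999490082263947 t=21.9 pos [578.  -97.6  64.2]
(np.float64(154.67948717948718), np.int64(21), np.int64(52)) [(np.float64(154.67948717948718), 0, 0, 0), (np.float64(153.9550763701707), 0, 0, 3), (np.float64(153.6080586080586), 0, -3, 0), (np.float64(153.5376623376623), 0, 3, 3)]
```

```bash
python3 -m creep '[{"rx":0,"ry":0,"rz":0,"tx":0,"ty":1.2,"tz":20,"grip":255},{"rx":0,"ry":0,"rz":0,"tx":0,"ty":0,"tz":10,"grip":255},{"rx":0,"ry":0,"rz":0,"tx":0,"ty":0,"tz":4,"grip":255},{"rx":0,"ry":0,"rz":0,"tx":0,"ty":0,"tz":1.5,"grip":255},{"rx":0,"ry":0,"rz":0,"tx":0,"ty":0,"tz":0,"grip":255},{"rx":0,"ry":0,"rz":0,"tx":0,"ty":0,"tz":0,"grip":255}]' 20
python3 -m creep '[{"rx":0,"ry":0,"rz":0,"tx":0,"ty":0,"tz":0,"grip":115},{"rx":0,"ry":0,"rz":0,"tx":0,"ty":0,"tz":0,"grip":115},{"rx":0,"ry":0,"rz":0,"tx":0,"ty":0,"tz":0,"grip":115},{"rx":0,"ry":0,"rz":0,"tx":0,"ty":0,"tz":-25,"grip":115},{"rx":0,"ry":0,"rz":0,"tx":0,"ty":0,"tz":-35,"grip":80},{"rx":0,"ry":0,"rz":0,"tx":0,"ty":0,"tz":-35,"grip":80},{"rx":0,"ry":0,"rz":0,"tx":10,"ty":5,"tz":-35,"grip":80},{"rx":0,"ry":0,"rz":0,"tx":20,"ty":5,"tz":-35,"grip":80},{"rx":0,"ry":0,"rz":0,"tx":20,"ty":5,"tz":-35,"grip":80},{"rx":0,"ry":0,"rz":0,"tx":20,"ty":5,"tz":-35,"grip":80}]'
python3 -m creep '[{"rx":0,"ry":0,"rz":0,"tx":20,"ty":0,"tz":-35,"grip":80},{"rx":0,"ry":0,"rz":0,"tx":20,"ty":0,"tz":-30,"grip":80},{"rx":0,"ry":0,"rz":0,"tx":0,"ty":0,"tz":0,"grip":80},{"rx":0,"ry":0,"rz":0,"tx":0,"ty":0,"tz":0,"grip":80}]'
python3 to.py 600 0 330 1.7
python3 - <<'E'
from ov import *
cap('wrist','w11'); im=draw('w11',[],(0,0,560,420),''); cv2.imwrite('pics/w11o.png',im)
E
```

```text
time: 22.4
eef_pos: [0.5798, -0.0975, 0.0294]
tcp_rot: [2.187, 2.254, 0.001]
contact_force: [-0.4, 0.4, -1.3]
grip_width: 0.037
gripper_force: 20.0
time: 23.23
eef_pos: [0.597, -0.026, 0.2661]
tcp_rot: [2.188, 2.253, 0.001]
contact_force: [0.8, -0.8, 0.3]
grip_width: 0.0635
gripper_force: 0.0
time: 23.57
eef_pos: [0.5968, 0.0143, 0.3315]
tcp_rot: [2.182, 2.254, 0.005]
contact_force: [-1.0, 0.2, -0.9]
grip_width: 0.0639
gripper_force: 0.0
psi 1.9 rz 0.2 t -14.4 2.8 1.5 toolz [ 0.005 -0.001 -1.   ] F [-1.   0.2 -0.9] grip 63.9 0.0 t=23.6 pos [596.8  14.3 331.5]
```

View pics/w11o.png

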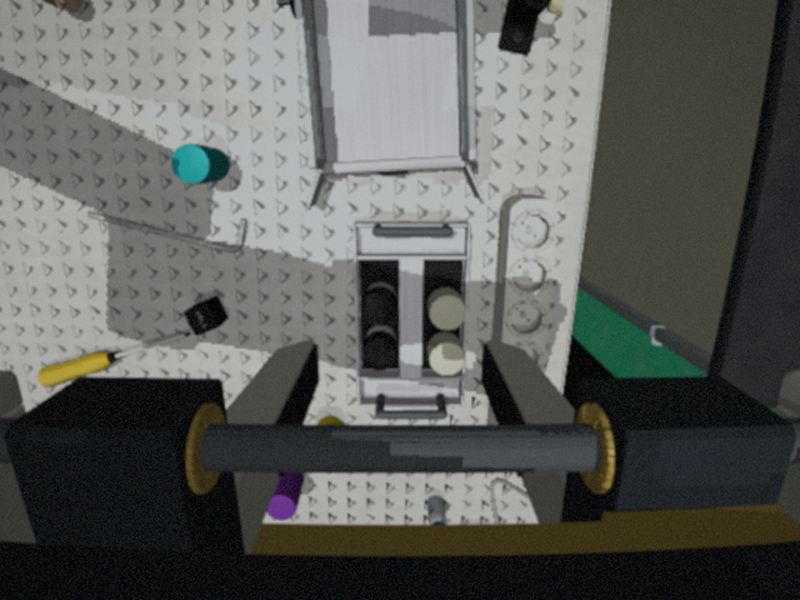

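All four cans stand in their lanes: short on the left at (380,300) and (380,348), tall on the right at (446,308) and (446,352). The sill is at about y 163, with the flare tips at (311,205) and (482,203).

Run:
```python
from fit import *
b=fit('w11',[((-69,-113,20),(326,163)),((69,-113,20),(469,159)),((-86,-156,43),(311,205)),((86,-156,43),(482,203)),
 ((-69,-113,72),(317,165)),((69,-113,72),(474,160)),((-69,30,72),(304,10),(1,0)),((69,30,72),(474,10),(1,0)),((-69,30,4),(318,10),(1,0)),((69,30,4),(460,10),(1,0))],[578,204,3])
t=fit('w11',[((-61,105,23),(357,222)),((61,105,23),(468,222)),((0,100,53),(413,229)),((0,-100,53),(411,412)),((-12,60,23),(400,265),(1,0)),((12,60,23),(423,265),(1,0)),((-12,-60,23),(401,370),(1,0)),((12,-60,23),(424,370),(1,0))],[613.7,-71.9,1.7])
im=draw('w11',[(box,*b[:2],np.radians(b[2]),(255,0,0)),(tray,*t[:2],np.radians(t[2]),(0,0,255))],(200,0,350,112),''); cv2.imwrite('pics/w11z.png',im)
```

```text
w11 [584.2 208.2   3.8]
[[0.6, 0.4], [-3.3, -0.1], [-1.3, 3.0], [2.0, 0.2], [0.8, -1.5], [-1.1, -1.7], [1.7, -0.0], [-1.4, -0.0], [1.2, 0.0], [0.8, -0.0]]
w11 [614.4 -68.4   2. ]
[[-2.9, -0.7], [2.5, -0.9], [0.1, 0.3], [0.8, 1.7], [0.5, -0.0], [0.3, -0.0], [-0.1, -0.0], [-1.2, -0.0]]
```

View pics/w11z.png

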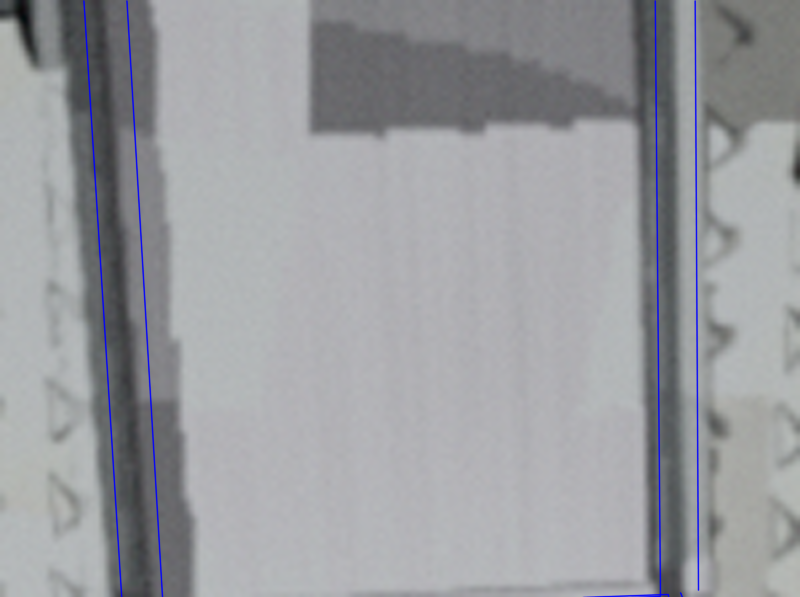

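The zoom shows the real box walls about 2 px left of my fit and turned about 1° more. I'll cross-check with the earlier wrist view.

Run:
```python
from fit import *
fit('w2',[((-69,113,72),(540,48)),((69,113,72),(735,38)),((69,113,4),(690,62)),((69,-113,20),(676,320)),((-69,-113,72),(527,345),(1,0.5)),((69,-113,72),(714,340),(1,.5))],[580,205,4])
# edge-based fit in w11: line detection of strong vertical gradients near walls
im=cv2.imread('pics/w11.png'); g=cv2.GaussianBlur(cv2.cvtColor(im,cv2.COLOR_BGR2GRAY),(3,3),0).astype(float)
def score(v,f,g):
    gx=np.hypot(cv2.Sobel(g,cv2.CV_64F,1,0),cv2.Sobel(g,cv2.CV_64F,0,1)); s=0
    segs=[((-69,-113,4),(-69,100,4)),((69,-113,4),(69,100,4)),((-69,-113,20),(69,-113,20)),((-69,-125,20),(69,-125,20)),((-69,-113,72),(-69,100,72)),((69,-113,72),(69,100,72)),((-69,113,4),(69,113,4)),((-69,113,72),(69,113,72))]
    for a,b in segs:
        P=np.array(a)+np.linspace(0,1,60)[:,None]*(np.array(b)-np.array(a)); q=proj(f,T(v[0],v[1],np.radians(v[2]),P)/1000)
        ok=(q[:,0]>1)&(q[:,0]<558)&(q[:,1]>1)&(q[:,1]<255); 
        if ok.sum()>5: s+=np.minimum(cv2.remap(gx,q[ok].astype('float32')[None],None,cv2.INTER_LINEAR)[0],120).mean()
    return s
g2=cv2.GaussianBlur(cv2.cvtColor(cv2.imread('pics/w2.png'),cv2.COLOR_BGR2GRAY),(3,3),0).astype(float)
R=[]
for x in range(572,592,2):
  for y in range(196,216,2):
    for a in np.arange(2.5,6,.5):
      R.append((score((x,y,a),'w11',g),score((x,y,a),'w2',g2),x,y,a))
for k in (lambda r:r[0],lambda r:r[1],lambda r:r[0]+r[1]):
    R.sort(key=k,reverse=True); print([[round(float(q),1) for q in r] for r in R[:4]])
```

```text
w2 [578.1 212.3   3.3]
[[3.2, -2.5], [0.4, 1.5], [-6.2, -1.2], [-3.2, 0.5], [9.3, 2.3], [-5.4, 0.3]]
[[631.5, 547.0, 580.0, 208.0, 5.0], [629.6, 531.4, 580.0, 208.0, 4.5], [628.9, 562.9, 580.0, 212.0, 4.5], [623.7, 623.6, 578.0, 212.0, 5.5]]
[[551.3, 737.1, 578.0, 210.0, 4.5], [577.3, 734.8, 578.0, 210.0, 5.0], [499.9, 724.5, 578.0, 210.0, 4.0], [596.1, 717.2, 578.0, 210.0, 5.5]]
[[596.1, 717.2, 578.0, 210.0, 5.5], [577.3, 734.8, 578.0, 210.0, 5.0], [551.3, 737.1, 578.0, 210.0, 4.5], [584.8, 702.3, 580.0, 210.0, 4.5]]
```

Box ≈ (579, 209.5, 4.8°) and tray ≈ (614, -70, 1.9°). Next, turn the gripper to close along y, lower it over the lead bar and check the position.

```bash
python3 -m creep '[{"rx":0,"ry":0,"rz":-7,"tx":0,"ty":0,"tz":10,"grip":155},{"rx":0,"ry":0,"rz":-7,"tx":0,"ty":0,"tz":10,"grip":155},{"rx":0,"ry":0,"rz":-7,"tx":0,"ty":0,"tz":10,"grip":155},{"rx":0,"ry":0,"rz":-7,"tx":0,"ty":0,"tz":10,"grip":155},{"rx":0,"ry":0,"rz":-7,"tx":0,"ty":0,"tz":10,"grip":155},{"rx":0,"ry":0,"rz":-7,"tx":0,"ty":0,"tz":10,"grip":155},{"rx":0,"ry":0,"rz":-7,"tx":0,"ty":0,"tz":10,"grip":155},{"rx":0,"ry":0,"rz":-7,"tx":0,"ty":0,"tz":10,"grip":155},{"rx":0,"ry":0,"rz":-7,"tx":0,"ty":0,"tz":10,"grip":155},{"rx":0,"ry":0,"rz":-7,"tx":0,"ty":0,"tz":10,"grip":155}]'
python3 -m creep '[{"rx":0,"ry":0,"rz":-7,"tx":0,"ty":0,"tz":30,"grip":155},{"rx":0,"ry":0,"rz":-7,"tx":0,"ty":0,"tz":30,"grip":155},{"rx":0,"ry":0,"rz":-6,"tx":0,"ty":0,"tz":30,"grip":155},{"rx":0,"ry":0,"rz":0,"tx":-14,"ty":15,"tz":30,"grip":155},{"rx":0,"ry":0,"rz":0,"tx":0,"ty":0,"tz":20,"grip":155},{"rx":0,"ry":0,"rz":0,"tx":0,"ty":0,"tz":0,"grip":155},{"rx":0,"ry":0,"rz":0,"tx":0,"ty":0,"tz":0,"grip":155}]'
python3 to.py 610.7 30 30 91.9; python3 chk.py c6
python3 - <<'E'
from h import *
cap('wrist','w12')
k=np.round(proj('w12',[[.6107,.030,.053],[.577,.0286,.053],[.645,.0312,.053]]),0); print(k)
g=cv2.imread('pics/w12.png').mean(2).astype(int); x,y=k[0].astype(int); print(x,y); print(g[max(0,y-8):y+8:4,x-50:x+50:3])
E
```

```text
time: 24.45
eef_pos: [0.5947, 0.0123, 0.2258]
tcp_rot: [-0.491, -3.099, 0.0]
contact_force: [-0.2, -0.1, -0.5]
grip_width: 0.0366
gripper_force: 0.0
time: 25.03
eef_pos: [0.6073, 0.0282, 0.0862]
tcp_rot: [0.046, -3.135, -0.001]
contact_force: [-0.1, -0.3, -0.2]
grip_width: 0.0364
gripper_force: 0.0
psi 91.7 rz -0.2 t -3.4 1.7 56.2 toolz [-0.006  0.001 -1.   ] F [-0.1 -0.3 -0.2] grip 36.4 0.0 t=25.0 pos [607.3  28.2  86.2]
lead 0.64 0 0
near 0.58 1 0
trail 0.95 0 0
lens 1.0 0 0
box 0.87 0 0
[[283. 234.]
 [282. 184.]
 [283. 281.]]
283 234
[[115 120 114 104  84 122 118 119 119 148 148 148 131 120  50  44  46  45
   49 112  85  95 101 108 157 157 151 111 107 109  84 108 101  65]
 [114 115 108 109  91 123 123 122 121 124 151 155 134 126  47  50  53  45
   48 108 113  80  97 120 153 153 142 110 113 111 112  85  69  97]
 [114 116  94 111  80 120 122 119 121 120 118 124 121 118  46  48  49  49
   42 109 113 113 114 113 113 108 107 110 112 115 117 115 109 110]
 [ 26  42  77  99  77 122 117 121 121 119 121 119 122 118  54  40  46  48
   46 109 113 112 109 113 115 107 111 110  98  96 101 112 113 114]]
```

```bash
python3 -m creep '[{"rx":0,"ry":0,"rz":0,"tx":-3,"ty":1.5,"tz":20,"grip":155},{"rx":0,"ry":0,"rz":0,"tx":0,"ty":0,"tz":20,"grip":155},{"rx":0,"ry":0,"rz":0,"tx":0,"ty":0,"tz":10,"grip":155},{"rx":0,"ry":0,"rz":0,"tx":0,"ty":0,"tz":6,"grip":155},{"rx":0,"ry":0,"rz":0,"tx":0,"ty":0,"tz":0,"grip":155},{"rx":0,"ry":0,"rz":0,"tx":0,"ty":0,"tz":0,"grip":155}]'
python3 -m creep '[{"rx":0,"ry":0,"rz":0,"tx":0,"ty":0,"tz":0,"grip":255},{"rx":0,"ry":0,"rz":0,"tx":0,"ty":0,"tz":0,"grip":255},{"rx":0,"ry":0,"rz":0,"tx":0,"ty":0,"tz":0,"grip":255},{"rx":0,"ry":0,"rz":0,"tx":0,"ty":0,"tz":0,"grip":255},{"rx":0,"ry":0,"rz":0,"tx":0,"ty":0,"tz":0,"grip":255},{"rx":0,"ry":0,"rz":0,"tx":0,"ty":0,"tz":0,"grip":255}]' 40
python3 to.py 610.7 30 30 91.9
```

```text
time: 25.63
eef_pos: [0.613, 0.03, 0.0337]
tcp_rot: [-0.047, 3.14, -0.0]
contact_force: [-0.5, 0.8, 0.3]
grip_width: 0.0364
gripper_force: 0.0
time: 26.13
eef_pos: [0.6129, 0.0297, 0.0333]
tcp_rot: [-0.048, 3.14, -0.002]
contact_force: [-0.8, -2.4, 3.4]
grip_width: 0.0089
gripper_force: 40.0
psi 91.7 rz -0.2 t 2.2 0.4 3.3 toolz [ 0.001 -0.001 -1.   ] F [-0.8 -2.4  3.4] grip 8.9 40.000911355018616 t=26.1 pos [612.9  29.7  33.3]
```

```bash
python3 -m creep '[{"rx":-1.2,"ry":0,"rz":0,"tx":0,"ty":-0.8,"tz":-4.4,"grip":255},{"rx":-1.2,"ry":0,"rz":0,"tx":0,"ty":-0.8,"tz":-4.4,"grip":255},{"rx":-1.2,"ry":0,"rz":0,"tx":0,"ty":-0.8,"tz":-4.4,"grip":255},{"rx":-1.2,"ry":0,"rz":0,"tx":0,"ty":-0.8,"tz":-4.4,"grip":255},{"rx":-1.2,"ry":0,"rz":0,"tx":0,"ty":-0.8,"tz":-4.4,"grip":255},{"rx":-1.2,"ry":0,"rz":0,"tx":0,"ty":-0.8,"tz":-4.4,"grip":255},{"rx":0,"ry":0,"rz":0,"tx":0,"ty":0,"tz":0,"grip":255},{"rx":0,"ry":0,"rz":0,"tx":0,"ty":0,"tz":0,"grip":255}]' 60
python3 to.py 613 23.7 59.3 94.8
```

```text
time: 26.8
eef_pos: [0.6128, 0.0238, 0.0589]
tcp_rot: [0.046, -3.133, -0.197]
contact_force: [0.4, 1.0, -3.6]
grip_width: 0.0083
gripper_force: 60.0
psi 91.7 rz -3.1 t -0.2 -0.1 -0.4 toolz [-0.003  0.125 -0.992] F [ 0.4  1.  -3.6] grip 8.3 59.999316930770874 t=26.8 pos [612.8  23.8  58.9]
```

```bash
python3 -m creep '[{"rx":0,"ry":0,"rz":-0.3,"tx":2.5,"ty":6.1,"tz":0.8,"grip":255},{"rx":0,"ry":0,"rz":-0.3,"tx":2.5,"ty":6.1,"tz":0.8,"grip":255},{"rx":0,"ry":0,"rz":-0.3,"tx":2.5,"ty":6.1,"tz":0.8,"grip":255},{"rx":0,"ry":0,"rz":-0.3,"tx":2.5,"ty":6.1,"tz":0.8,"grip":255},{"rx":0,"ry":0,"rz":-0.3,"tx":2.5,"ty":6.1,"tz":0.8,"grip":255},{"rx":0,"ry":0,"rz":-0.3,"tx":1,"ty":6.1,"tz":0.8,"grip":255},{"rx":0,"ry":0,"rz":-0.3,"tx":1,"ty":6.1,"tz":0.8,"grip":255},{"rx":0,"ry":0,"rz":-0.3,"tx":1,"ty":6.1,"tz":0.8,"grip":255},{"rx":0,"ry":0,"rz":-0.3,"tx":1,"ty":6.1,"tz":0.8,"grip":255},{"rx":0,"ry":0,"rz":-0.3,"tx":1,"ty":6.1,"tz":0.8,"grip":255}]' 60
python3 -m creep '[{"rx":0,"ry":0,"rz":0,"tx":0,"ty":0,"tz":0,"grip":255},{"rx":0,"ry":0,"rz":0,"tx":0,"ty":0,"tz":0,"grip":255}]' 60
python3 to.py 591.8 84.3 59 94.8
python3 - <<'E'
from h import *
for n in ('scene','side'): cap(n,n+'7')
E
```

```text
time: 27.63
eef_pos: [0.5918, 0.0853, 0.0585]
tcp_rot: [-0.13, 3.131, 0.197]
contact_force: [0.5, -2.2, -4.5]
grip_width: 0.0083
gripper_force: 60.0
time: 27.8
eef_pos: [0.5917, 0.0863, 0.0587]
tcp_rot: [-0.13, 3.131, 0.2]
contact_force: [-0.5, 3.1, -3.5]
grip_width: 0.0082
gripper_force: 60.0
psi 94.8 rz -0.0 t 0.1 -2.0 -0.3 toolz [-0.004  0.127 -0.992] F [-0.5  3.1 -3.5] grip 8.2 60.00287175178528 t=27.8 pos [591.7  86.3  58.7]
```

```bash
python3 -m creep '[{"rx":0.5,"ry":0,"rz":0,"tx":0,"ty":0,"tz":2,"grip":255},{"rx":0.5,"ry":0,"rz":0,"tx":0,"ty":0,"tz":2,"grip":255},{"rx":0.5,"ry":0,"rz":0,"tx":0,"ty":0,"tz":1.5,"grip":255},{"rx":0,"ry":0,"rz":0,"tx":0,"ty":0,"tz":1,"grip":255},{"rx":0,"ry":0,"rz":0,"tx":0,"ty":0,"tz":0,"grip":255},{"rx":0,"ry":0,"rz":0,"tx":0,"ty":0,"tz":0,"grip":255}]' 60
python3 to.py 591.8 84.3 53 94.8
```

```text
time: 28.4
eef_pos: [0.5921, 0.0854, 0.0533]
tcp_rot: [-0.13, 3.132, 0.155]
contact_force: [-3.1, 2.4, 6.5]
grip_width: 0.0082
gripper_force: 60.0
psi 94.8 rz -0.0 t 0.4 -1.0 0.3 toolz [-0.001  0.099 -0.995] F [-3.1  2.4  6.5] grip 8.2 60.00338315963745 t=28.4 pos [592.1  85.4  53.3]
```

```bash
python3 -m creep '[{"rx":0,"ry":0,"rz":0,"tx":0,"ty":0,"tz":0,"grip":155},{"rx":0,"ry":0,"rz":0,"tx":0,"ty":0,"tz":0,"grip":155},{"rx":0,"ry":0,"rz":0,"tx":0,"ty":0,"tz":0,"grip":155},{"rx":0,"ry":0,"rz":0,"tx":0,"ty":0,"tz":-15,"grip":155},{"rx":0,"ry":0,"rz":0,"tx":0,"ty":0,"tz":-30,"grip":155},{"rx":2.9,"ry":0,"rz":0,"tx":0,"ty":0,"tz":-30,"grip":155},{"rx":2.8,"ry":0,"rz":0,"tx":0,"ty":0,"tz":-25,"grip":155},{"rx":0,"ry":0,"rz":0,"tx":0.5,"ty":-28,"tz":0,"grip":155},{"rx":0,"ry":0,"rz":0,"tx":0.5,"ty":-28,"tz":0,"grip":155},{"rx":0,"ry":0,"rz":0,"tx":0.5,"ty":-28,"tz":0,"grip":155}]'
python3 -m creep '[{"rx":0,"ry":0,"rz":0,"tx":0.5,"ty":-28,"tz":0,"grip":155},{"rx":0,"ry":0,"rz":0,"tx":0.5,"ty":-28,"tz":0,"grip":155},{"rx":0,"ry":0,"rz":0,"tx":0,"ty":-28,"tz":0,"grip":155},{"rx":0,"ry":0,"rz":0,"tx":0,"ty":-20,"tz":20,"grip":155},{"rx":0,"ry":0,"rz":0,"tx":0,"ty":0,"tz":25,"grip":155},{"rx":0,"ry":0,"rz":0,"tx":0,"ty":0,"tz":0,"grip":155},{"rx":0,"ry":0,"rz":0,"tx":0,"ty":0,"tz":0,"grip":155}]'
python3 to.py 606 -112 86 94.8
cat > bar.py <<'E'
import sys; from h import *
n=sys.argv[1]; X,Y,z=[float(v)/1000 for v in sys.argv[2:5]]
cap('wrist',n); k=proj(n,[[X,Y,z],[X,Y+.01,z]]); print(k.round(1)); g=cv2.imread(f'pics/{n}.png').mean(2).astype(int); x,y=k[0].astype(int)
for r in range(120,256,8): print(r,''.join('#' if v<70 else '.' for v in g[r,150:410:3]))
E
python3 bar.py w13 606 -112 53
```

```text
time: 29.23
eef_pos: [0.598, -0.0075, 0.1526]
tcp_rot: [-0.132, 3.13, -0.002]
contact_force: [-0.4, 0.5, -0.6]
grip_width: 0.0368
gripper_force: 0.0
time: 29.82
eef_pos: [0.604, -0.1108, 0.1054]
tcp_rot: [-0.127, 3.136, 0.002]
contact_force: [0.2, 0.5, -0.3]
grip_width: 0.0365
gripper_force: 0.0
psi 94.7 rz -0.1 t -1.9 -1.4 19.4 toolz [ 0.003  0.002 -1.   ] F [ 0.2  0.5 -0.3] grip 36.5 0.0 t=29.8 pos [ 604.  -110.8  105.4]
[[277.5 225.7]
 [291.5 226.8]]
120 .......................................................................................
128 .......................................................................................
136 .......................................................................................
144 ..........................................................#############################
152 #.........................................................###########.#################
160 ..........................................................#############################
168 .........................................####.............############################
[... 221 characters left out ...]
.........####..............#############################
200 ........................................####..........................###########......
208 ...........................................#...........................................
216 ........................................####...........................................
224 ........................................####...........................................
232 ........................................####.............#########################.....
240 .................###....................####................###########################
248 ...............................##.......#####..........##........##...........#########
```

```bash
python3 -m creep '[{"rx":0,"ry":0,"rz":0,"tx":-2,"ty":-2,"tz":25,"grip":155},{"rx":0,"ry":0,"rz":0,"tx":0,"ty":0,"tz":25,"grip":155},{"rx":0,"ry":0,"rz":0,"tx":0,"ty":0,"tz":12,"grip":155},{"rx":0,"ry":0,"rz":0,"tx":0,"ty":0,"tz":9,"grip":155},{"rx":0,"ry":0,"rz":0,"tx":0,"ty":0,"tz":0,"grip":155},{"rx":0,"ry":0,"rz":0,"tx":0,"ty":0,"tz":0,"grip":155}]'
python3 -m creep '[{"rx":0,"ry":0,"rz":0,"tx":0,"ty":0,"tz":0,"grip":255},{"rx":0,"ry":0,"rz":0,"tx":0,"ty":0,"tz":0,"grip":255},{"rx":0,"ry":0,"rz":0,"tx":0,"ty":0,"tz":0,"grip":255},{"rx":0,"ry":0,"rz":0,"tx":0,"ty":0,"tz":0,"grip":255},{"rx":0,"ry":0,"rz":0,"tx":0,"ty":0,"tz":0,"grip":255}]' 15
python3 to.py 606 -112 34 94.8
```

```text
time: 30.37
eef_pos: [0.6083, -0.1123, 0.0365]
tcp_rot: [-0.13, 3.132, -0.0]
contact_force: [-0.5, 0.4, -0.6]
grip_width: 0.0363
gripper_force: 0.0
time: 30.78
eef_pos: [0.6084, -0.1136, 0.0364]
tcp_rot: [-0.129, 3.131, -0.003]
contact_force: [-1.1, -1.3, 1.5]
grip_width: 0.0093
gripper_force: 15.0
psi 94.7 rz -0.1 t 2.3 1.8 2.4 toolz [ 0.008 -0.001 -1.   ] F [-1.1 -1.3  1.5] grip 9.3 15.008194595575333 t=30.8 pos [ 608.4 -113.6   36.4]
```

```bash
python3 -m creep '[{"rx":0,"ry":0,"rz":0,"tx":0,"ty":4,"tz":0,"grip":255},{"rx":0,"ry":0,"rz":0,"tx":0,"ty":6,"tz":0,"grip":255},{"rx":0,"ry":0,"rz":0,"tx":0,"ty":6,"tz":0,"grip":255},{"rx":0,"ry":0,"rz":0,"tx":0,"ty":6,"tz":0,"grip":255},{"rx":0,"ry":0,"rz":0,"tx":0,"ty":6,"tz":0,"grip":255},{"rx":0,"ry":0,"rz":0,"tx":0,"ty":6,"tz":0,"grip":255},{"rx":0,"ry":0,"rz":0,"tx":0,"ty":6,"tz":0,"grip":255},{"rx":0,"ry":0,"rz":0,"tx":0,"ty":6,"tz":0,"grip":255},{"rx":0,"ry":0,"rz":0,"tx":0,"ty":4,"tz":0,"grip":255}]' 25
python3 to.py 606 -112 34 94.8
```

```text
time: 31.53
eef_pos: [0.6047, -0.0644, 0.0365]
tcp_rot: [-0.129, 3.13, -0.005]
contact_force: [1.1, -7.6, -0.1]
grip_width: 0.0093
gripper_force: 25.0
psi 94.7 rz -0.1 t 2.7 -47.6 2.5 toolz [ 0.009 -0.003 -1.   ] F [ 1.1 -7.6 -0.1] grip 9.3 24.997896552085876 t=31.5 pos [604.7 -64.4  36.5]
```

```bash
python3 -m creep '[{"rx":0,"ry":0,"rz":0,"tx":0,"ty":5,"tz":0,"grip":255},{"rx":0,"ry":0,"rz":0,"tx":0,"ty":5,"tz":0,"grip":255},{"rx":0,"ry":0,"rz":0,"tx":0,"ty":5,"tz":0,"grip":255},{"rx":0,"ry":0,"rz":0,"tx":0,"ty":5,"tz":0,"grip":255},{"rx":0,"ry":0,"rz":0,"tx":0,"ty":5,"tz":0,"grip":255},{"rx":0,"ry":0,"rz":0,"tx":0,"ty":5,"tz":0,"grip":255},{"rx":0,"ry":0,"rz":0,"tx":0,"ty":5,"tz":0,"grip":255},{"rx":0,"ry":0,"rz":0,"tx":0,"ty":5,"tz":0,"grip":255},{"rx":0,"ry":0,"rz":0,"tx":0,"ty":5,"tz":0,"grip":255}]' 25
python3 -m creep '[{"rx":0,"ry":0,"rz":0,"tx":0,"ty":0,"tz":0,"grip":255},{"rx":0,"ry":0,"rz":0,"tx":0,"ty":0,"tz":0,"grip":255}]' 25
python3 to.py 606 -112 34 94.8
python3 - <<'E'
from h import *
for n in ('scene','side'): cap(n,n+'8')
E
```

```text
time: 32.28
eef_pos: [0.6017, -0.0207, 0.0369]
tcp_rot: [-0.128, 3.129, -0.007]
contact_force: [1.5, -11.3, 4.0]
grip_width: 0.0092
gripper_force: 25.0
time: 32.45
eef_pos: [0.6016, -0.0198, 0.0369]
tcp_rot: [-0.129, 3.129, -0.005]
contact_force: [1.4, -6.9, 2.2]
grip_width: 0.0086
gripper_force: 25.0
psi 94.7 rz -0.1 t 3.3 -92.3 2.9 toolz [ 0.01  -0.003 -1.   ] F [ 1.4 -6.9  2.2] grip 8.6 25.004961490631104 t=32.5 pos [601.6 -19.8  36.9]
```

```bash
python3 -m creep '[{"rx":0,"ry":0,"rz":0,"tx":0,"ty":3.8,"tz":-5,"grip":255},{"rx":0,"ry":0,"rz":0,"tx":0,"ty":3.8,"tz":-5,"grip":255},{"rx":0,"ry":0,"rz":0,"tx":0,"ty":3.8,"tz":-5,"grip":255},{"rx":0,"ry":0,"rz":0,"tx":0,"ty":3.8,"tz":-5,"grip":255},{"rx":0,"ry":0,"rz":0,"tx":0,"ty":0,"tz":0,"grip":255}]' 15
python3 to.py 606 -112 34 94.8
python3 -m creep '[{"rx":0,"ry":0,"rz":0,"tx":0,"ty":5,"tz":-3,"grip":255},{"rx":0,"ry":0,"rz":0,"tx":0,"ty":5,"tz":-3,"grip":255},{"rx":0,"ry":0,"rz":0,"tx":0,"ty":5,"tz":-3,"grip":255},{"rx":0,"ry":0,"rz":0,"tx":0,"ty":5,"tz":-2,"grip":255},{"rx":0,"ry":0,"rz":0,"tx":0,"ty":0,"tz":0,"grip":255}]' 15
python3 to.py 606 -112 34 94.8
```

```text
time: 32.97
eef_pos: [0.6002, -0.0041, 0.0575]
tcp_rot: [-0.129, 3.129, -0.004]
contact_force: [1.2, -5.6, 1.8]
grip_width: 0.0091
gripper_force: 15.0
psi 94.7 rz -0.1 t 3.2 -108.0 23.5 toolz [ 0.01  -0.002 -1.   ] F [ 1.2 -5.6  1.8] grip 9.1 15.000193119049072 t=33.0 pos [600.2  -4.1  57.5]
time: 33.38
eef_pos: [0.598, 0.0167, 0.068]
tcp_rot: [-0.129, 3.13, -0.002]
contact_force: [1.2, -4.2, 3.3]
grip_width: 0.0092
gripper_force: 15.0
psi 94.7 rz -0.1 t 2.8 -128.9 34.0 toolz [ 0.009 -0.001 -1.   ] F [ 1.2 -4.2  3.3] grip 9.2 14.999116659164429 t=33.4 pos [598.   16.7  68. ]
```

```bash
python3 -m creep '[{"rx":0,"ry":0,"rz":0,"tx":0,"ty":0,"tz":-1.5,"grip":255},{"rx":0,"ry":0,"rz":0,"tx":0,"ty":5,"tz":0,"grip":255},{"rx":0,"ry":0,"rz":0,"tx":0,"ty":5,"tz":0.5,"grip":255},{"rx":0,"ry":0,"rz":0,"tx":0,"ty":5,"tz":1,"grip":255},{"rx":0,"ry":0,"rz":0,"tx":0,"ty":5,"tz":1,"grip":255},{"rx":0,"ry":0,"rz":0,"tx":0,"ty":5,"tz":1,"grip":255},{"rx":0,"ry":0,"rz":0,"tx":0,"ty":5,"tz":1,"grip":255},{"rx":0,"ry":0,"rz":0,"tx":0,"ty":0,"tz":0,"grip":255}]' 15
python3 to.py 606 -112 34 94.8
python3 - <<'E'
from h import *
for n in ('scene','side'): cap(n,n+'9')
E
```

```text
time: 34.05
eef_pos: [0.5937, 0.0488, 0.0629]
tcp_rot: [-0.13, 3.134, 0.002]
contact_force: [0.1, 1.6, -5.9]
grip_width: 0.0094
gripper_force: 15.0
psi 94.7 rz -0.1 t 1.2 -161.2 28.9 toolz [ 0.005  0.002 -1.   ] F [ 0.1  1.6 -5.9] grip 9.4 14.999625384807587 t=34.0 pos [593.7  48.8  62.9]
```

```bash
python3 -m creep '[{"rx":0,"ry":0,"rz":0,"tx":0,"ty":5,"tz":2.5,"grip":255},{"rx":0,"ry":0,"rz":0,"tx":0,"ty":5,"tz":1,"grip":255},{"rx":0,"ry":0,"rz":0,"tx":0,"ty":5,"tz":0.7,"grip":255},{"rx":0,"ry":0,"rz":0,"tx":0,"ty":5,"tz":0.7,"grip":255},{"rx":0,"ry":0,"rz":0,"tx":0,"ty":5,"tz":0.6,"grip":255},{"rx":0,"ry":0,"rz":0,"tx":0,"ty":0,"tz":0,"grip":255}]' 15
python3 to.py 587.4 109.8 40 94.8
python3 -m creep '[{"rx":0,"ry":0,"rz":0,"tx":0,"ty":5,"tz":0.5,"grip":255},{"rx":0,"ry":0,"rz":0,"tx":0,"ty":5,"tz":0.4,"grip":255},{"rx":0,"ry":0,"rz":0,"tx":0,"ty":5,"tz":0.4,"grip":255},{"rx":0,"ry":0,"rz":0,"tx":0,"ty":4,"tz":0.4,"grip":255},{"rx":0,"ry":0,"rz":0,"tx":0,"ty":0,"tz":0,"grip":255}]' 15
python3 to.py 587.4 109.8 40 94.8
```

```text
time: 34.65
eef_pos: [0.5943, 0.0715, 0.0598]
tcp_rot: [-0.129, 3.128, -0.002]
contact_force: [0.6, -2.5, 4.1]
grip_width: 0.0093
gripper_force: 15.0
psi 94.7 rz -0.1 t 3.6 38.7 19.8 toolz [ 0.011 -0.001 -1.   ] F [ 0.6 -2.5  4.1] grip 9.3 15.00826120376587 t=34.6 pos [594.3  71.5  59.8]
time: 35.07
eef_pos: [0.5925, 0.0903, 0.0579]
tcp_rot: [-0.129, 3.129, -0.002]
contact_force: [-0.3, -4.7, 5.5]
grip_width: 0.0093
gripper_force: 15.0
psi 94.7 rz -0.1 t 3.5 19.9 17.9 toolz [ 0.01  -0.001 -1.   ] F [-0.3 -4.7  5.5] grip 9.3 15.002317428588867 t=35.1 pos [592.5  90.3  57.9]
```

```bash
python3 -m creep '[{"rx":0,"ry":0,"rz":0,"tx":0,"ty":5,"tz":0,"grip":255},{"rx":0,"ry":0,"rz":0,"tx":0,"ty":5,"tz":0,"grip":255},{"rx":0,"ry":0,"rz":0,"tx":0,"ty":5,"tz":0,"grip":255},{"rx":0,"ry":0,"rz":0,"tx":0,"ty":4,"tz":0,"grip":255},{"rx":0,"ry":0,"rz":0,"tx":0,"ty":0,"tz":0,"grip":255},{"rx":0,"ry":0,"rz":0,"tx":0,"ty":0,"tz":0,"grip":255}]' 15
python3 to.py 587.4 109.8 40 94.8
python3 -m creep '[{"rx":0,"ry":0,"rz":0,"tx":0,"ty":0,"tz":3,"grip":255},{"rx":0,"ry":0,"rz":0,"tx":0,"ty":0,"tz":3,"grip":255},{"rx":0,"ry":0,"rz":0,"tx":0,"ty":0,"tz":0,"grip":255}]' 15
python3 to.py 587.4 109.8 40 94.8
```

```text
time: 35.57
eef_pos: [0.5887, 0.1107, 0.0558]
tcp_rot: [-0.129, 3.134, 0.002]
contact_force: [-0.0, -0.4, -4.7]
grip_width: 0.0092
gripper_force: 15.0
psi 94.7 rz -0.1 t 1.4 -0.8 15.8 toolz [ 0.005  0.001 -1.   ] F [-0.  -0.4 -4.7] grip 9.2 15.00391200184822 t=35.6 pos [588.7 110.7  55.8]
time: 35.82
eef_pos: [0.5889, 0.1095, 0.0495]
tcp_rot: [-0.128, 3.134, -0.0]
contact_force: [-0.1, -3.9, -2.4]
grip_width: 0.0094
gripper_force: 15.0
psi 94.7 rz -0.1 t 1.5 0.4 9.5 toolz [ 0.005  0.    -1.   ] F [-0.1 -3.9 -2.4] grip 9.4 14.999215006828308 t=35.8 pos [588.9 109.5  49.5]
```

```bash
python3 -m creep '[{"rx":0,"ry":0,"rz":0,"tx":0,"ty":1,"tz":3,"grip":255},{"rx":0,"ry":0,"rz":0,"tx":0,"ty":0,"tz":3,"grip":255},{"rx":0,"ry":0,"rz":0,"tx":0,"ty":0,"tz":2,"grip":255},{"rx":0,"ry":0,"rz":0,"tx":0,"ty":0,"tz":1,"grip":255},{"rx":0,"ry":0,"rz":0,"tx":0,"ty":0,"tz":0,"grip":255},{"rx":0,"ry":0,"rz":0,"tx":0,"ty":0,"tz":0,"grip":255}]' 15
python3 to.py 587.4 109.8 40 94.8
```

```text
time: 36.32
eef_pos: [0.5893, 0.1109, 0.0413]
tcp_rot: [-0.129, 3.133, 0.0]
contact_force: [0.6, -4.2, -3.9]
grip_width: 0.0095
gripper_force: 15.0
psi 94.7 rz -0.1 t 2.0 -0.9 1.3 toolz [ 0.006  0.    -1.   ] F [ 0.6 -4.2 -3.9] grip 9.5 14.999409914016724 t=36.3 pos [589.3 110.9  41.3]
```

```bash
python3 -m creep '[{"rx":0,"ry":0,"rz":0,"tx":0,"ty":-1.5,"tz":1,"grip":255},{"rx":0,"ry":0,"rz":0,"tx":0,"ty":-1,"tz":1,"grip":255},{"rx":0,"ry":0,"rz":0,"tx":0,"ty":0,"tz":1,"grip":255},{"rx":0,"ry":0,"rz":0,"tx":0,"ty":0,"tz":0,"grip":255},{"rx":0,"ry":0,"rz":0,"tx":0,"ty":0,"tz":0,"grip":255}]' 15
python3 to.py 587.4 109.8 40 94.8
```

```text
time: 36.73
eef_pos: [0.5895, 0.1108, 0.0411]
tcp_rot: [-0.129, 3.131, 0.005]
contact_force: [-7.8, 4.5, 14.8]
grip_width: 0.0094
gripper_force: 15.0
psi 94.7 rz -0.1 t 2.2 -0.8 1.1 toolz [ 0.008  0.004 -1.   ] F [-7.8  4.5 14.8] grip 9.4 15.001634806394577 t=36.7 pos [589.5 110.8  41.1]
```

The tray has bottomed at floor height with its trailing edge past the sill. Release, lift, and look with the last picture.

```bash
python3 -m creep '[{"rx":0,"ry":0,"rz":0,"tx":0,"ty":0,"tz":-2,"grip":155},{"rx":0,"ry":0,"rz":0,"tx":0,"ty":0,"tz":0,"grip":155},{"rx":0,"ry":0,"rz":0,"tx":0,"ty":0,"tz":0,"grip":155},{"rx":0,"ry":0,"rz":0,"tx":0,"ty":0,"tz":-10,"grip":155},{"rx":0,"ry":0,"rz":0,"tx":0,"ty":0,"tz":-20,"grip":155},{"rx":0,"ry":0,"rz":0,"tx":0,"ty":0,"tz":-35,"grip":155},{"rx":0,"ry":0,"rz":0,"tx":0,"ty":-10,"tz":-35,"grip":155},{"rx":0,"ry":0,"rz":0,"tx":0,"ty":-20,"tz":-35,"grip":155},{"rx":0,"ry":0,"rz":0,"tx":0,"ty":-20,"tz":-35,"grip":155},{"rx":0,"ry":0,"rz":0,"tx":0,"ty":-20,"tz":-35,"grip":155}]'
python3 -m creep '[{"rx":0,"ry":0,"rz":7,"tx":0,"ty":0,"tz":-20,"grip":255},{"rx":0,"ry":0,"rz":7,"tx":0,"ty":0,"tz":-20,"grip":255},{"rx":0,"ry":0,"rz":7,"tx":0,"ty":0,"tz":-20,"grip":255},{"rx":0,"ry":0,"rz":7,"tx":0,"ty":0,"tz":-20,"grip":255},{"rx":0,"ry":0,"rz":7,"tx":0,"ty":0,"tz":-20,"grip":255},{"rx":0,"ry":0,"rz":7,"tx":0,"ty":0,"tz":-20,"grip":255},{"rx":0,"ry":0,"rz":7,"tx":0,"ty":0,"tz":0,"grip":255},{"rx":0,"ry":0,"rz":7,"tx":0,"ty":0,"tz":0,"grip":255},{"rx":0,"ry":0,"rz":7,"tx":0,"ty":0,"tz":0,"grip":255},{"rx":0,"ry":0,"rz":7,"tx":0,"ty":0,"tz":0,"grip":255}]'
python3 -m creep '[{"rx":0,"ry":0,"rz":7,"tx":0,"ty":0,"tz":0,"grip":255},{"rx":0,"ry":0,"rz":7,"tx":0,"ty":0,"tz":0,"grip":255},{"rx":0,"ry":0,"rz":6,"tx":0,"ty":0,"tz":0,"grip":255},{"rx":0,"ry":0,"rz":0,"tx":0,"ty":0,"tz":0,"grip":255}]'
python3 to.py 590 40 370 4.8
python3 - <<'E'
from ov import *
cap('wrist','wA'); cap('scene','sA'); cap('side','dA')
b=(579,209.5,np.radians(4.8)); a=draw('wA',[(box,*b,(255,0,0))],(0,0,560,420),'')
c=draw('sA',[],(150,60,290,210),''); 
out=np.zeros((600,800,3),'uint8'); out[:300,:400]=cv2.resize(a,(400,300)); 
z=draw('wA',[],(180,0,360,135),''); out[:300,400:]=cv2.resize(z,(400,300))
out[300:,:400]=cv2.resize(draw('sA',[],(160,70,300,175),''),(400,300)); out[300:,400:]=cv2.resize(draw('dA',[],(240,105,360,195),''),(400,300))
cv2.imwrite('pics/fin.png',out)
for th in (1.5,1.55,1.6,1.65,1.7):
    E=lambda r,n:(120-r*np.cos(th)-n*np.sin(th),74+r*np.sin(th)-n*np.cos(th))
    P=[(sx*75,)+E(r,n) for sx in (-1,1) for r,n in ((248,0),(248,38))]
    for f in ('scene0','side0'): print(th,f,(proj(f,T(*b,P)/1000)/.7).round(0).tolist())
E
```

```text
time: 37.57
eef_pos: [0.5937, 0.0379, 0.2478]
tcp_rot: [-0.13, 3.132, 0.0]
contact_force: [0.4, 0.7, -0.1]
grip_width: 0.0362
gripper_force: 0.0
time: 38.4
eef_pos: [0.5931, 0.0383, 0.3661]
tcp_rot: [1.7, 2.635, 0.006]
contact_force: [0.5, -0.8, -0.9]
grip_width: 0.0005
gripper_force: 0.0
time: 38.73
eef_pos: [0.5931, 0.0383, 0.3659]
tcp_rot: [2.13, 2.303, 0.008]
contact_force: [0.6, -0.1, 0.6]
grip_width: 0.0004
gripper_force: 0.0
psi 4.5 rz -0.3 t 1.9 -3.0 -4.1 toolz [ 0.007  0.    -1.   ] F [ 0.6 -0.1  0.6] grip 0.4 0.0 t=38.7 pos [593.1  38.3 365.9]
1.5 scene0 [[248.0, 134.0], [261.0, 139.0], [295.0, 110.0], [308.0, 114.0]]
1.5 side0 [[391.0, 167.0], [392.0, 170.0], [442.0, 167.0], [445.0, 170.0]]
1.55 scene0 [[244.0, 132.0], [257.0, 137.0], [291.0, 108.0], [304.0, 112.0]]
1.55 side0 [[390.0, 166.0], [392.0, 169.0], [442.0, 166.0], [445.0, 168.0]]
1.6 scene0 [[240.0, 131.0], [252.0, 134.0], [287.0, 107.0], [299.0, 110.0]]
1.6 side0 [[389.0, 166.0], [391.0, 167.0], [441.0, 165.0], [444.0, 167.0]]
1.65 scene0 [[236.0, 130.0], [248.0, 133.0], [283.0, 107.0], [295.0, 109.0]]
1.65 side0 [[389.0, 165.0], [391.0, 166.0], [440.0, 165.0], [443.0, 166.0]]
1.7 scene0 [[232.0, 129.0], [244.0, 131.0], [280.0, 106.0], [291.0, 107.0]]
1.7 side0 [[388.0, 165.0], [390.0, 165.0], [439.0, 164.0], [442.0, 165.0]]
```

View pics/fin.png

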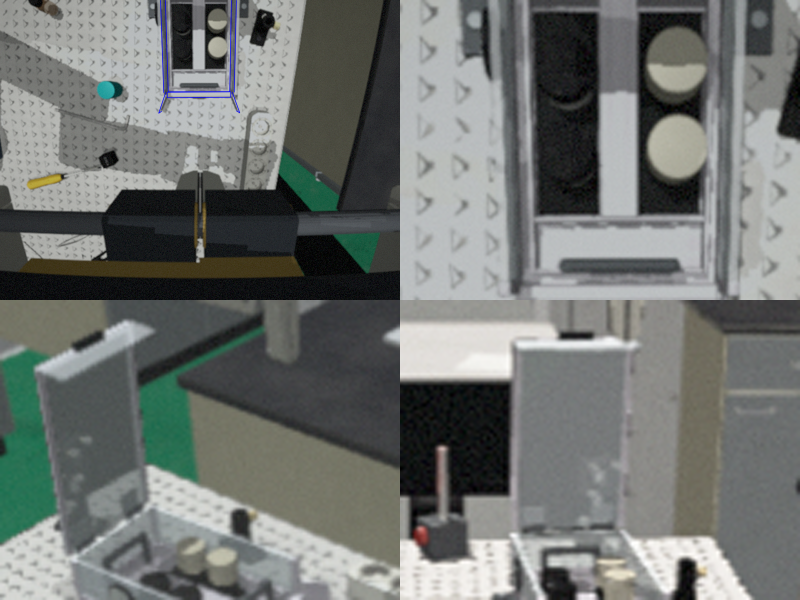

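The tray lies inside the box (top panels) with all four cans upright, and the lid is still standing at about 1.52 rad. Next I go over the lid's top edge and push it from behind.

```bash
python3 -m creep '[{"rx":0,"ry":0,"rz":0,"tx":0,"ty":0,"tz":-15,"grip":255},{"rx":0,"ry":0,"rz":0,"tx":15,"ty":0,"tz":-10,"grip":255},{"rx":0,"ry":0,"rz":0,"tx":30,"ty":0,"tz":0,"grip":255},{"rx":0,"ry":0,"rz":0,"tx":30,"ty":0,"tz":0,"grip":255},{"rx":0,"ry":0,"rz":0,"tx":30,"ty":0,"tz":0,"grip":255},{"rx":0,"ry":0,"rz":0,"tx":30,"ty":0,"tz":0,"grip":255}]'
python3 to.py 566.4 359 385 4.8
python3 -m creep '[{"rx":0,"ry":0,"rz":0,"tx":30,"ty":0,"tz":0,"grip":255},{"rx":0,"ry":0,"rz":0,"tx":30,"ty":0,"tz":0,"grip":255},{"rx":0,"ry":0,"rz":0,"tx":30,"ty":0,"tz":0,"grip":255},{"rx":0,"ry":0,"rz":0,"tx":30,"ty":0,"tz":0,"grip":255},{"rx":0,"ry":0,"rz":0,"tx":30,"ty":0,"tz":0,"grip":255},{"rx":0,"ry":0,"rz":0,"tx":30,"ty":0,"tz":0,"grip":255},{"rx":0,"ry":0,"rz":0,"tx":10,"ty":0,"tz":0,"grip":255},{"rx":0,"ry":0,"rz":0,"tx":0,"ty":0,"tz":0,"grip":255},{"rx":0,"ry":0,"rz":0,"tx":0,"ty":0,"tz":0,"grip":255}]'
python3 to.py 566.4 359 285 4.8
```

```text
time: 39.38
eef_pos: [0.5817, 0.1741, 0.3907]
tcp_rot: [2.123, 2.309, 0.008]
contact_force: [-0.4, -0.6, -0.0]
grip_width: 0.0002
gripper_force: 0.0
psi 4.8 rz 0.0 t 185.5 0.2 5.7 toolz [ 0.007  0.    -1.   ] F [-0.4 -0.6 -0. ] grip 0.2 0.0 t=39.4 pos [581.7 174.1 390.7]
time: 40.13
eef_pos: [0.5664, 0.3622, 0.3901]
tcp_rot: [2.123, 2.309, 0.006]
contact_force: [0.3, -0.1, 0.5]
grip_width: 0.0007
gripper_force: 0.0
psi 4.8 rz 0.0 t -3.2 -0.3 105.1 toolz [ 0.006 -0.001 -1.   ] F [ 0.3 -0.1  0.5] grip 0.7 0.0 t=40.1 pos [566.4 362.2 390.1]
```

```bash
python3 -m creep '[{"rx":0,"ry":0,"rz":0,"tx":0,"ty":0,"tz":25,"grip":255},{"rx":0,"ry":0,"rz":0,"tx":0,"ty":0,"tz":25,"grip":255},{"rx":0,"ry":0,"rz":0,"tx":0,"ty":0,"tz":25,"grip":255},{"rx":0,"ry":0,"rz":0,"tx":0,"ty":0,"tz":25,"grip":255},{"rx":0,"ry":0,"rz":0,"tx":0,"ty":0,"tz":0,"grip":255}]'
python3 to.py 566.4 359 285 4.8
python3 -m creep '[{"rx":0,"ry":0,"rz":0,"tx":-6,"ty":0,"tz":0,"grip":255},{"rx":0,"ry":0,"rz":0,"tx":-8,"ty":0,"tz":0,"grip":255},{"rx":0,"ry":0,"rz":0,"tx":-8,"ty":0,"tz":0,"grip":255},{"rx":0,"ry":0,"rz":0,"tx":-8,"ty":0,"tz":0,"grip":255},{"rx":0,"ry":0,"rz":0,"tx":-8,"ty":0,"tz":0,"grip":255},{"rx":0,"ry":0,"rz":0,"tx":-8,"ty":0,"tz":0,"grip":255}]'
python3 -m creep '[{"rx":0,"ry":0,"rz":0,"tx":-8,"ty":0,"tz":0,"grip":255},{"rx":0,"ry":0,"rz":0,"tx":-8,"ty":0,"tz":0,"grip":255},{"rx":0,"ry":0,"rz":0,"tx":-8,"ty":0,"tz":0,"grip":255},{"rx":0,"ry":0,"rz":0,"tx":-8,"ty":0,"tz":0,"grip":255},{"rx":0,"ry":0,"rz":0,"tx":-8,"ty":0,"tz":0,"grip":255},{"rx":0,"ry":0,"rz":0,"tx":0,"ty":0,"tz":0,"grip":255}]'
python3 to.py 566.4 359 285 4.8
python3 - <<'E'
from h import *
cap('scene','sB')
a=cv2.imread('pics/sA.png');b=cv2.imread('pics/sB.png'); print(np.abs(a.astype(int)-b)[80:150,170:220].mean())
E
```

```text
time: 40.55
eef_pos: [0.5655, 0.3591, 0.2848]
tcp_rot: [2.129, 2.308, -0.007]
contact_force: [-0.2, -0.8, -0.4]
grip_width: 0.0006
gripper_force: 0.0
psi 4.6 rz -0.2 t -0.2 0.9 -0.2 toolz [-0.002 -0.004 -1.   ] F [-0.2 -0.8 -0.4] grip 0.6 0.0 t=40.5 pos [565.5 359.1 284.8]
time: 41.05
eef_pos: [0.5714, 0.3157, 0.2916]
tcp_rot: [2.125, 2.306, 0.01]
contact_force: [0.4, -0.2, -0.1]
grip_width: 0.0006
gripper_force: 0.3
time: 41.55
eef_pos: [0.5744, 0.275, 0.2904]
tcp_rot: [2.126, 2.305, 0.006]
contact_force: [-0.1, 0.0, -0.4]
grip_width: 0.0005
gripper_force: 0.0
psi 4.6 rz -0.2 t 84.4 -1.0 5.4 toolz [ 0.007 -0.001 -1.   ] F [-0.1  0.  -0.4] grip 0.5 0.0 t=41.5 pos [574.4 275.  290.4]
27.294761904761906
```

```bash
python3 -m creep '[{"rx":0,"ry":0,"rz":0,"tx":0,"ty":0,"tz":-30,"grip":255},{"rx":0,"ry":0,"rz":0,"tx":0,"ty":0,"tz":-30,"grip":255},{"rx":0,"ry":0,"rz":0,"tx":0,"ty":0,"tz":-30,"grip":255},{"rx":0,"ry":0,"rz":0,"tx":0,"ty":-20,"tz":0,"grip":255},{"rx":0,"ry":0,"rz":0,"tx":0,"ty":-30,"tz":0,"grip":255},{"rx":0,"ry":0,"rz":0,"tx":0,"ty":-30,"tz":0,"grip":255},{"rx":0,"ry":0,"rz":0,"tx":0,"ty":-30,"tz":0,"grip":255},{"rx":0,"ry":0,"rz":0,"tx":0,"ty":-30,"tz":0,"grip":255},{"rx":0,"ry":0,"rz":0,"tx":0,"ty":-30,"tz":0,"grip":255},{"rx":0,"ry":0,"rz":0,"tx":0,"ty":-20,"tz":0,"grip":255}]'
cat > lid.py <<'E'
import sys; from ov import *
n=sys.argv[1]; b=(579,209.5,np.radians(4.8)); cap('scene',n); cap('side',n+'d')
def sc(f,ref,th):
    g=cv2.cvtColor(cv2.imread(f'pics/{f}.png'),cv2.COLOR_BGR2GRAY).astype(float); m=np.hypot(cv2.Sobel(g,cv2.CV_64F,1,0),cv2.Sobel(g,cv2.CV_64F,0,1))
    P=[(x,120-248*np.cos(th),74+248*np.sin(th)) for x in np.linspace(-75,75,40)]+[(sx,120-r*np.cos(th),74+r*np.sin(th)) for sx in (-75,75) for r in np.linspace(20,248,40)]
    q=proj(f,T(*b,P)/1000).astype('float32'); return cv2.remap(m,q[None],None,cv2.INTER_LINEAR)[0].mean()
for th in np.arange(0,1.65,.1): print(round(th,1),round(sc(n,0,th)),round(sc(n+'d',0,th)),end=' | ')
print()
E
for i in 1 2 3 4; do python3 -m creep '[{"rx":0,"ry":0,"rz":0,"tx":0,"ty":0,"tz":0,"grip":255},{"rx":0,"ry":0,"rz":0,"tx":0,"ty":0,"tz":0,"grip":255},{"rx":0,"ry":0,"rz":0,"tx":0,"ty":0,"tz":0,"grip":255},{"rx":0,"ry":0,"rz":0,"tx":0,"ty":0,"tz":0,"grip":255},{"rx":0,"ry":0,"rz":0,"tx":0,"ty":0,"tz":0,"grip":255},{"rx":0,"ry":0,"rz":0,"tx":0,"ty":0,"tz":0,"grip":255},{"rx":0,"ry":0,"rz":0,"tx":0,"ty":0,"tz":0,"grip":255},{"rx":0,"ry":0,"rz":0,"tx":0,"ty":0,"tz":0,"grip":255},{"rx":0,"ry":0,"rz":0,"tx":0,"ty":0,"tz":0,"grip":255},{"rx":0,"ry":0,"rz":0,"tx":0,"ty":0,"tz":0,"grip":255}]' | head -2; done
python3 lid.py L1; python3 chk.py c9 | grep lens
```

```text
time: 42.43
eef_pos: [0.3815, 0.2612, 0.3796]
tcp_rot: [2.124, 2.309, 0.008]
contact_force: [-0.4, -0.4, -0.0]
grip_width: 0.0007
gripper_force: 0.0
time: 43.27
eef_pos: [0.3843, 0.2611, 0.3791]
time: 44.1
eef_pos: [0.3842, 0.2611, 0.3792]
time: 44.93
eef_pos: [0.3842, 0.2611, 0.3792]
time: 45.77
eef_pos: [0.3842, 0.2611, 0.3792]
0.0 121 180 | 0.1 86 125 | 0.2 89 132 | 0.3 54 189 | 0.4 66 85 | 0.5 64 103 | 0.6 64 72 | 0.7 94 46 | 0.8 82 40 | 0.9 79 36 | 1.0 69 33 | 1.1 59 110 | 1.2 93 39 | 1.3 59 56 | 1.4 50 38 | 1.5 49 37 | 1.6 43 38 | 
lens 1.0 0 0
```

```bash
sed -i 's/np.arange(0,1.65,.1)/np.arange(-.12,.36,.03)/; s/round(th,1)/round(th,2)/' lid.py; python3 lid.py L2
python3 - <<'E'
from h import *
a=cv2.imread('pics/L1.png').astype(int);b=cv2.imread('pics/L2.png').astype(int); print('change',np.abs(a-b)[140:215,170:300].mean(), 'old lid region vs open', np.abs(b-cv2.imread('pics/sA.png'))[80:140,172:215].mean())
E
```

```text
-0.12 54 92 | -0.09 74 103 | -0.06 85 119 | -0.03 86 142 | 0.0 121 182 | 0.03 160 162 | 0.06 118 111 | 0.09 94 118 | 0.12 76 144 | 0.15 78 160 | 0.18 89 146 | 0.21 85 126 | 0.24 76 131 | 0.27 62 154 | 0.3 54 188 | 0.33 70 177 | 
change 1.6112478632478633 old lid region vs open 30.23139534883721
```

```bash
python3 -c "
from cell import env
print(env.get_state()['time'], env.job_done())"
```

```text
the job is handed in; nothing more can be done
46.0167 None
```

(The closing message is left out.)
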